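# Pack the rolling beauty case

### The job

Get the rolling beauty case ready to leave: press the button in its pull-handle and push the handle all the way down until it locks, then press the front catch and check the sprung mirror lid with the hand so that it comes up to fully open gently instead of flying open. Stand every toiletry that is on the bedside table (jar, flask, lotion bottle, spray can, whichever are there) upright on the floor of the case, then shut the lid without slamming until its catch clicks; leave the hair dryer, mug and clock where they are.

Things in the scene. Friction and masses are not known exactly. Their poses are not given: they have to be found in the camera images.
- trolley: Black rolling beauty case, aluminium edges, fixed on the floor in the corner between the white tables. Only its top bay is used. Origin: centre of the bay's floor, 70 mm below the table tops. x along its width, +y to its front (catch side, facing the toiletries), -y hinge and handle side, z up. Outside 360 (x) x 250 mm (y), walls 8 mm, bay 344 x 234 mm; rim 120 mm above the bay's floor.
- lid (a joint): Lid angle, rad: 0 shut, 1.75 fully open (10 degrees past upright, over the stowed handle). A spring drives it open all the way, from about 1 N at its front edge when shut, and holds it open; let go, it flies up at 7 rad/s (keep below 3). To shut it, push it over, press down at the middle of its front edge (about 4 N at the last) until the catch clicks and holds it at 0, else it springs up.
- lid_hinge (a point): Middle of the lid's hinge line, fixed on the case: x 0, y -125, z +121 mm in the case's frame, at the underside of the shut lid; the axis runs along the case's x. The lid is a flat panel 360 (x) x 250 mm, 18 mm thick, with a mirror on its inside.
- lid_front (a point): Middle of the front edge of the lid's outer (upper) face, moving with the lid; when shut, 250 mm from the hinge line towards the front and 18 mm above it. Below it a steel tab for the catch, 34 mm wide, sticks out 8 mm.
- catch_top (a point): Middle of the top face of the catch's button, a grey block 50 mm (case x) by 22 mm (case y) on an aluminium housing in front of the case (case x 0, y +151 mm). Pressed straight down, travel 8 mm, 1.5 to 5 N; 5 mm frees the lid. Its top stands 15 mm above the shut lid's top, pressed home 7 mm, so one open finger can press it while the other waits over the lid. Housing top: 16 mm lower.
- catch (a joint): How far the catch button is pressed, m: 0 to 0.008.
- handle (a joint): How far the pull-handle is pushed in, m: 0 extended (as at the start), 0.22 fully down. Twin tubes 18 mm behind the case's back carry a black grip, 190 mm (case x) x 28 x 24 mm. A pin locks it in a hole at 0 and at 0.22: it moves only while its button is pressed, then slides under about 3 N and stays where left; at the bottom the pin springs home when the button is let go.
- handle_top (a point): Middle of the top face of the button in the handle's grip: a grey block 50 mm (case x) by 18 mm (case y), 9 mm proud of the grip; pressed straight down, travel 7 mm, 1.5 to 5 N. Pushing down on it presses the button and then carries the whole handle down. While the handle is extended its grip stands in the way of the opening lid.
- handle_button (a joint): How far the handle's button is pressed into the grip, m: 0 to 0.007.
- jar: Squat amber glass jar with a black screw cap, 67 mm across, 70 mm tall, 0.22 kg. May be absent. Origin: centre of its underside, z up.
- flask: Flat rectangular blue plastic flask with a white cap: body 60 (its x) by 44 mm (its y), 64 mm tall, cap 32 x 32 mm, 82 mm tall in all, 0.18 kg. May be absent. Origin: centre of its underside, z up.
- lotion: Round white lotion bottle: body 60 mm across up to 58 mm, then a shoulder and a cap 40 mm across from 66 mm up to 88 mm, 0.18 kg. May be absent. Origin: centre of its underside, z up.
- spray: Round aluminium spray can with a white cap, 56 mm across, 90 mm tall, 0.17 kg. May be absent. Origin: centre of its underside, z up.
- dryer: Black hair dryer lying on the bedside table, barrel 170 x 76 mm, handle 150 mm. Origin under the barrel. Leave alone.
- mug: White mug, 80 mm across, 90 mm tall, on the bedside table. Origin under its centre. Leave alone.
- clock: White alarm clock, 130 x 60 x 75 mm, on the bedside table. Origin under its centre. Leave alone.
There are look-alikes about, which are no part of the job. Leave any green look-alike of the lotion alone.

How it is judged:
By the outcome, as a careful person would: the job done as asked, in the order asked, and still so for the second after the job is handed in, with the robot touching nothing.
Of jar, flask, lotion, spray only 2 to 4 are there at a start; the rules pass over those that are not, and their reading is None.
At some moment in a run one of jar, flask, lotion, spray may be knocked a few centimetres aside while the robot is not near it.
It also fails if it takes over 210 s, if anything falls off the work surface, if the arm or the gripper's body presses on something with over 40 N, if the wrist force passes 120 N, or if a joint passes its speed limit or range.

### The arm

A 7-joint arm with a two-finger parallel gripper is mounted at the origin on the work surface. World frame = base frame: x ahead of the robot, y to its left, z up, the work surface at z = 0. Lengths are in m, angles in rad, forces in N, time in s.
With the tool pointing down it reaches from about 0.425 to 0.875 m from the base axis. Payload 4.7 kg.
Tool frame: the origin (TCP) lies midway between the tips of the shut fingers; the grasp point (between the pads) lies 19 mm behind it; z points along the fingers, y is the direction in which the jaws open and shut (so a half turn about z gives the same grasp; the last joint's range is limited). The gripper opens to 87 mm and grips with 3 to 60 N. Pads are 19 mm wide; open, the fingers measure 117 mm over their backs; the gripper's body (75 mm by 190 mm) begins 51 mm behind the grasp point.
Start: joints at [-1.302, 0.321, -0.07, 1.45, 0.023, 1.371, -0.057], TCP at [0.164, 0.629, 0.223] pointing down, gripper open.
Joint ranges: [-2.86, 2.86], [-0.3, 2.09], [-1.38, 1.24], [0.06, 2.45], [-1.56, 4.7], [0.09, 2.05], [-2.69, 2.69]. Speed limits (rad/s): [2.57, 2.57, 3.14, 3.14, 3.14, 3.14, 3.14].

### API

Orientations are given as a rotation vector (axis times angle).
In Python, from bench import get_state, eyes, job gives the robot as it stands. The module is installed in compiled form; this text tells all that it offers.
- The arm moves only by the shell command python3 -m jog 'ROWS' [FORCE]. ROWS is JSON, a list that holds one entry, the list of rows, each a list of 5 numbers: the opening, from 0 (shut) to 1 (fully open), then the shift along the tool's x, y, z in units of 40 mm (1.0 is 40 mm), then the turn about the tool's z in units of 5 degrees (1.0 is 5 degrees). In form: [[[jaw, dx, dy, dz, turn], ...]]. A call has 1 to 10 rows; each row shifts and turns the commanded pose from where the row before left it, along the tool's axes as they then stand; what a row does not reach is not made up. A row lasts 1/8 s, in which the tool goes at most 62.5 mm and 10.7 degrees, less where a joint would pass 70% of its speed; a pose out of reach is approached as far as the arm can. A call is refused whole if a number of a shift passes 1 or a number of a turn 1, either way. A call with a gripper value outside its range is refused whole. The fingers move at their own pace and stop on an object; FORCE is the grip in N (left out, the last holds). Time passes only in rows, so rows that do not move let the fingers close. It gives the time, the measured TCP pose, the force and the opening at its end, in the units of the state.
- get_state(): the state, without advancing time (a new reading comes with each control period).
- eyes.get_image(name): name is "side" or "top"; returns (picture, depth): 400x640x3 uint8, red, green, blue; 400x640 float32, m along the optical axis (not along the pixel's ray), 0 where there is no reading.
- eyes.camera_params(name): a dict with "camera_matrix" (3x3 intrinsics, pixels), "pose" (4x4, takes a point from camera to world coordinates). Camera axes: x right, y down, z forward; pixel columns grow to the right and rows downward; lengths in m; the calibration is good to about 2 mm. A picture is of the moment at which its call begins. camera_params takes no time and is no camera call.
- job.close_job(): hands the job in, once; it reports no verdict.
The state is a dict: "time": time; "joint_positions": joint angles; "qd": joint speeds; "joint_torque": joint torques, N m; "position": TCP position; "tool_rot": TCP orientation; "ft_force": force on the tool from outside, world axes, zero at the start; "torque": the same for the moment, N m; "grip_width": opening from 0.0 (shut) to 1.0 (fully open).
Only numpy, scipy, OpenCV 4.12 (cv2) and the standard library are available. Lean on these libraries where they do the work, as an engineer would, in place of code of your own. Each camera call takes 0.05 s, during which the arm holds its last target. There are 200 camera calls.

## Working session

There is one attempt and no reset: what is moved stays moved. The work goes in short steps, Python scripts to look and compute and a shell command to move; the robot and the scene stay as the last step left them, time stands still between calls to the robot, and variables do not carry over. Pictures are saved under pics/ and viewed, about 12 in all and at most 16, crops included, and the job is handed in when it is done.

```bash
mkdir -p pics
cat > h.py <<'E'
import numpy as np, cv2
from bench import get_state, eyes, job
from scipy.spatial.transform import Rotation as R
def grab(n,save=None):
    im,d=eyes.get_image(n)
    if save: cv2.imwrite('pics/'+save,im[:,:,::-1])
    return im,d
def pts(n,d):
    p=eyes.camera_params(n);K=p['camera_matrix'];T=np.array(p['pose'])
    v,u=np.mgrid[:d.shape[0],:d.shape[1]]
    c=np.stack([(u-K[0][2])/K[0][0]*d,(v-K[1][2])/K[1][1]*d,d],-1)
    return c@T[:3,:3].T+T[:3,3]
def st():
    s=get_state();print('t',round(s['time'],2),'pos',np.round(s['position'],4),'R',np.round(R.from_rotvec(s['tool_rot']).as_matrix().tolist(),3).tolist(),'F',np.round(s['ft_force'],1),'g',round(float(s['grip_width']),3));return s
E
python3 - <<'E'
from h import *
s=st()
for n in('side','top'):
    im,d=grab(n,n+'0.png');np.save(n+'0.npy',pts(n,d).astype('f4'))
    p=eyes.camera_params(n);print(n,np.round(p['pose'],3).tolist(),np.round(p['camera_matrix'],1).tolist(),(d>0).mean())
E
```

```text
t 0.0 pos [0.1637 0.6285 0.2215] R [[-0.968, 0.252, -0.0], [0.252, 0.968, -0.002], [-0.0, -0.002, -1.0]] F [ 0.5 -0.5  0.8] g 1.001
side [[0.916, -0.31, 0.253, 0.147], [-0.4, -0.676, 0.618, -0.961], [-0.021, -0.668, -0.744, 1.375], [0.0, 0.0, 0.0, 1.0]] [[486.7, 0.0, 312.9], [0.0, 486.7, 197.2], [0.0, 0.0, 1.0]] 0.99538671875
top [[-0.012, -0.99, 0.143, 0.368], [-1.0, 0.014, 0.012, 0.047], [-0.014, -0.143, -0.99, 1.546], [0.0, 0.0, 0.0, 1.0]] [[428.7, 0.0, 313.3], [0.0, 428.7, 203.9], [0.0, 0.0, 1.0]] 0.99577734375
```

View pics/side0.png

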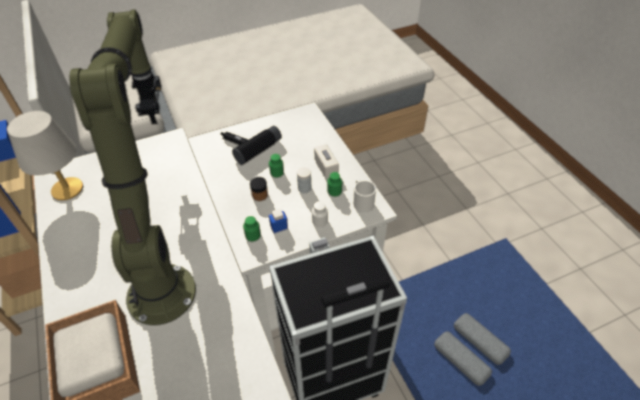

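View pics/top0.png

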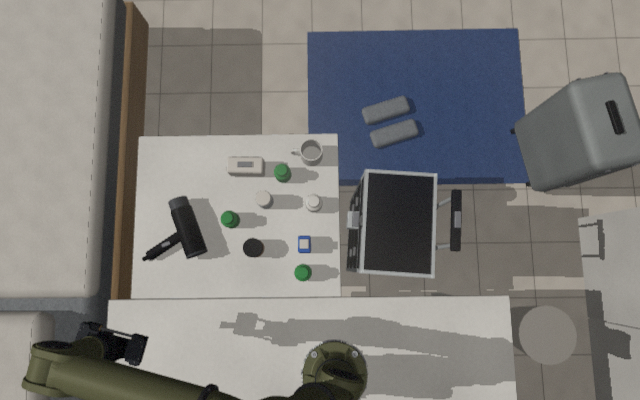

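All four toiletries are there. In top: jar (253,247), flask (304,244), lotion (313,203) and spray (263,199). Three green look-alikes, and the case is at about (400,223) with its handle at (455,220).

Run:
```python
from h import *
P=np.load('top0.npy');im=cv2.imread('pics/top0.png')
for n,(u,v) in dict(jar=(253,247),flask=(304,244),lotion=(313,203),spray=(263,199),g1=(303,272),g2=(230,219),g3=(282,173),mug=(311,152),clock=(245,165),catch=(353,220),grip=(456,220),lid=(400,223),table=(280,225)).items():
    print(n,np.round(P[v,u],3))
# tops: points by height
def comp(mask,minA=20):
    k,l,s,c=cv2.connectedComponentsWithStats(mask.astype('u1'))
    for i in range(1,k):
        if s[i,4]>=minA:
            q=P[l==i];r=cv2.minAreaRect((q[:,:2]*1000).astype('f4'))
            print(s[i,:5],'med',np.round(np.median(q,0),3),'rect',np.round(r[0],0),np.round(r[1],0),round(r[2],1),'z90',round(float(np.percentile(q[:,2],90)),3))
Z=P[:,:,2];U=np.mgrid[:400,:640][1];V=np.mgrid[:400,:640][0]
print('objs');comp((Z>0.02)&(Z<0.15)&(U>140)&(U<338)&(V>138)&(V<290))
print('case');comp((Z>0.03)&(U>340)&(U<520)&(V>150)&(V<290))
m=(Z>0.03)&(U>360)&(U<440)&(V>150)&(V<290)
for zz in (.055,.06,.065,.07): print(zz,(m&(Z>zz)).sum())
print('grip');comp((Z>0.1)&(U>340)&(U<520)&(V>150)&(V<290))
b=(im[:,:,0]>120)&(im[:,:,2]<90)&(U>280)&(U<338)&(V>200)
print('blue');comp(b,5)
```

```text
jar [0.434 0.274 0.071]
flask [0.441 0.098 0.085]
lotion [0.581 0.066 0.089]
spray [0.597 0.238 0.093]
g1 [0.347 0.102 0.087]
g2 [0.53  0.351 0.089]
g3 [0.688 0.172 0.089]
mug [0.784 0.072 0.005]
clock [0.721 0.304 0.078]
catch [ 0.522 -0.071  0.079]
grip [ 0.499 -0.367  0.254]
lid [ 0.51  -0.233  0.069]
table [ 0.516  0.188 -0.003]
objs
[291 139  32  26 334] med [0.775 0.079 0.065] rect [778.  80.] [101.  79.] 56.3 z90 0.09
[227 156  38  20 705] med [0.722 0.304 0.069] rect [728. 306.] [130.  64.] 87.7 z90 0.076
[274 163  17  19 247] med [0.695 0.173 0.066] rect [702. 176.] [59. 58.] 16.0 z90 0.09
[256 190  17  18 240] med [0.6   0.235 0.088] rect [603. 238.] [53. 53.] 85.0 z90 0.094
[ 142  195   66   66 1732] med [0.481 0.517 0.065] rect [485. 585.] [213. 230.] 20.9 z90 0.076
[306 194  16  18 239] med [0.585 0.063 0.068] rect [589.  65.] [54. 57.] 88.7 z90 0.09
[221 210  19  18 257] med [0.533 0.356 0.067] rect [537. 362.] [59. 57.] 21.7 z90 0.09
[298 235  13  18 229] med [0.445 0.099 0.065] rect [445.  99.] [42. 59.] 89.7 z90 0.083
[243 238  21  19 323] med [0.434 0.275 0.07 ] rect [434. 277.] [65. 62.] 89.7 z90 0.074
[294 264  18  17 237] med [0.348 0.103 0.067] rect [347. 105.] [59. 54.] 89.2 z90 0.09
case
[ 347  169  115  109 8810] med [ 0.511 -0.236  0.07 ] rect [ 520. -177.] [420. 365.] 85.2 z90 0.079
0.055 7738
0.06 7700
0.065 7094
0.07 3521
grip
[441 189  21  62 738] med [ 0.502 -0.367  0.245] rect [ 414. -208.] [166. 491.] 28.9 z90 0.253
blue
[299 236  11   3  32] med [0.467 0.099 0.064] rect [467.  99.] [35.  7.] 89.7 z90 0.068
[298 246  12   6  38] med [0.422 0.102 0.064] rect [423. 102.] [41. 16.] 74.2 z90 0.068
```

Run:
```python
import cv2
a=cv2.imread('pics/top0.png')[150:290,340:480];b=cv2.imread('pics/top0.png')[140:290,200:340]
cv2.imwrite('pics/c1.png',cv2.hconcat([cv2.resize(a,(400,400),interpolation=2),cv2.resize(b,(400,400),interpolation=2)]))
```

```text
(no output)
```

View pics/c1.png

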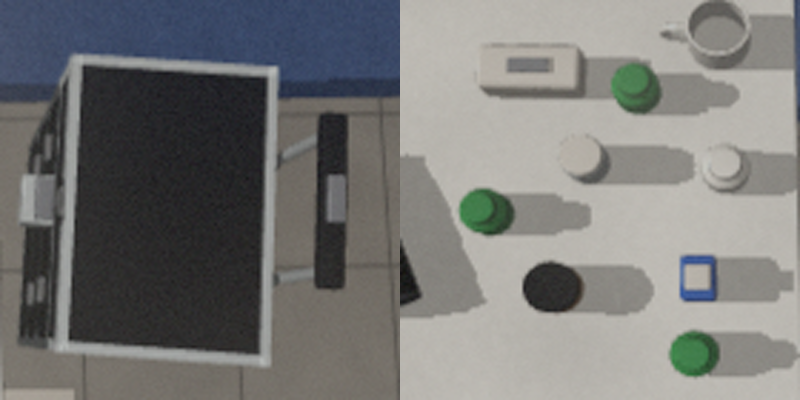

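```bash
cat >> h.py <<'E'
def ray(n,uv,z):
    p=eyes.camera_params(n);K=np.array(p['camera_matrix']);T=np.array(p['pose'])
    r=T[:3,:3]@np.linalg.solve(K,[uv[0],uv[1],1.]);return T[:3,3]+r*(z-T[2,3])/r[2]
E
python3 - <<'E'
from h import *
im=cv2.imread('pics/top0.png').astype(int);P=np.load('top0.npy')
c=[ray('top',p,.069) for p in [(366.2,170),(437,174.5),(433.8,276.7),(359.3,271.5)]]
print(np.round(c,3).tolist())
# dark lid panel inner rect
d=(im.max(2)<60).astype('u1');d[:, :362]=0;d[:,440:]=0;d[:165]=0;d[282:]=0
k=max(cv2.findContours(d,0,2)[0],key=cv2.contourArea);r=cv2.minAreaRect(k);b=cv2.boxPoints(r)
q=np.array([ray('top',p,.069) for p in b]);print('panel',np.round(q,3).tolist(),'ctr',q.mean(0).round(4))
print('sides',[np.round(np.linalg.norm(q[i]-q[i-1]),3) for i in range(4)],[np.degrees(np.arctan2(*(q[i]-q[i-1])[[1,0]])).round(1) for i in range(4)])
# grip top and button
Z=P[:,:,2]
m=((Z>.225)&(np.mgrid[:400,:640][1]>440)).astype('u1');g=P[m>0];print('grip',cv2.minAreaRect((g[:,:2]*1000).astype('f4')),np.percentile(g[:,2],[5,50,95]))
for nm,box,z in(('btn',(440,480,200,240),.254),('catch',(343,366,205,232),.084)):
    m=(im.min(2)>110).astype('u1');mm=m*0;mm[box[2]:box[3],box[0]:box[1]]=m[box[2]:box[3],box[0]:box[1]]
    for k in cv2.findContours(mm,0,2)[0]:
        if cv2.contourArea(k)>20:
            r=cv2.minAreaRect(k);print(nm,r,ray('top',r[0],z).round(4))
print(np.round(P[212:228:4,346:364:2,2],3))
E
```

```text
[[0.699, -0.122, 0.069], [0.679, -0.369, 0.069], [0.326, -0.34, 0.069], [0.347, -0.088, 0.069]]
panel [[0.354, -0.104, 0.069], [0.688, -0.131, 0.069], [0.673, -0.359, 0.069], [0.34, -0.325, 0.069]] ctr [ 0.5137 -0.2296  0.069 ]
sides [np.float64(0.222), np.float64(0.336), np.float64(0.229), np.float64(0.335)] [np.float64(86.4), np.float64(-4.6), np.float64(-93.9), np.float64(174.2)]
grip ((413.6798095703125, -208.4722900390625), (166.49905395507812, 491.1150817871094), 28.919525146484375) [0.23495795 0.24787344 1.54597163]
catch ((351.5, 219.5), (17.0, 13.0), 90.0) [ 0.523 -0.065  0.084]
catch ((363.0, 218.0), (26.0, 4.0), 90.0) [ 0.5277 -0.1045  0.084 ]
[[-0.745  0.067  0.07   0.068  0.084  0.084  0.084 -0.052  0.046]
 [-0.743  0.067  0.062  0.07   0.087  0.087  0.086  0.08   0.062]
 [-0.75   0.063  0.072  0.079  0.083  0.088  0.086  0.063  0.053]
 [-0.748  0.07   0.068  0.079  0.081  0.081  0.084  0.064  0.062]]
```

```bash
python3 -m jog '[[[0,-0.9,0,-0.3,1],[0,-0.9,0,-0.3,1],[0,-0.9,0,-0.3,1],[0,-0.9,0,-0.3,1],[0,-0.9,0,-0.3,1],[0,-0.9,0,-0.3,1],[0,-0.9,0,-0.3,1],[0,-0.9,0,-0.3,1],[0,-0.9,0,-0.3,1],[0,-0.9,0,-0.3,1]]]' 25; python3 -m jog '[[[0,-0.8,0,0,1],[0,-0.8,0,0,1],[0,-0.8,0,0,1],[0,-0.8,0,0,1],[0,-0.8,0,0,1],[0,-0.8,0,0,1.0],[0,0,0,0,0]]]'; python3 -c "from h import *;st()"
```

```text
time: 1.35
position: [0.4432, 0.4165, 0.3434]
tool_rot: [-1.686, -2.651, -0.0]
ft_force: [0.6, 0.1, 0.3]
grip_width: 0.018
time: 2.22
position: [0.4848, 0.2297, 0.3426]
tool_rot: [-2.316, -2.122, 0.0]
ft_force: [-0.6, 0.4, -0.5]
grip_width: 0.006
t 2.23 pos [0.4848 0.2297 0.3426] R [[0.087, 0.996, -0.0], [0.996, -0.087, -0.0], [-0.0, -0.0, -1.0]] F [-0.6  0.4 -0.5] g 0.006
```

```bash
cat >> h.py <<'E'
C=np.array([.5128,-.2298,-.07]);a=np.radians(-5);RC=np.array([[np.cos(a),-np.sin(a),0],[np.sin(a),np.cos(a),0],[0,0,1]])
def w(c): return C+RC@(np.array(c)/1000.)     # case mm -> world
def c(p): return (RC.T@(np.array(p)-C))*1000
def to(p):
    s=get_state();M=R.from_rotvec(s['tool_rot']).as_matrix();d=M.T@(np.array(p)-s['position'])/.04
    print('target',np.round(p,4),'units',np.round(d,2),'case now',np.round(c(s['position']),1))
E
python3 -c "
from h import *
to(w([0,-143,345]))"
```

```text
target [ 0.5003 -0.3723  0.275 ] units [-14.96   1.7    1.69] case now [-67.9 455.3 412.6]
```

```bash
python3 -m jog '[[[0,-1,0.2,0,0],[0,-1,0.2,0,0],[0,-1,0.2,0,0],[0,-1,0.2,0,0],[0,-1,0.2,0,0],[0,-1,0.2,0,0],[0,-1,0.2,0,0],[0,-1,0.2,0,0],[0,-1,0.1,0,0],[0,-1,0,0,0]]]'; python3 -m jog '[[[0,-1,0,0.2,0],[0,-1,0,0.2,0],[0,-1,0,0.2,0],[0,-1,0,0.2,0],[0,-0.96,0,0.2,0],[0,0,0,0,0],[0,0,0,0,0]]]'
python3 - <<'E'
from h import *
st();to(w([0,-143,345]))
i,d=grab('side');j,e=grab('top')
cv2.imwrite('pics/h1.png',cv2.hconcat([cv2.resize(i[220:380,240:420],(450,400)),cv2.resize(j[160:300,330:490],(350,400))])[:,:,::-1])
E
```

```text
time: 3.48
position: [0.5202, -0.1708, 0.3419]
tool_rot: [-2.307, -2.131, -0.0]
ft_force: [-0.2, 0.0, 0.5]
grip_width: 0.007
time: 4.35
position: [0.5048, -0.3671, 0.302]
tool_rot: [-2.307, -2.131, -0.001]
ft_force: [0.3, 0.3, 0.0]
grip_width: 0.005
t 4.35 pos [ 0.5048 -0.3671  0.302 ] R [[0.079, 0.997, -0.0], [0.997, -0.079, 0.001], [0.001, -0.0, -1.0]] F [0.3 0.3 0. ] g 0.005
target [ 0.5003 -0.3723  0.275 ] units [-0.14 -0.1   0.67] case now [   4.  -137.5  372. ]
```

View pics/h1.png

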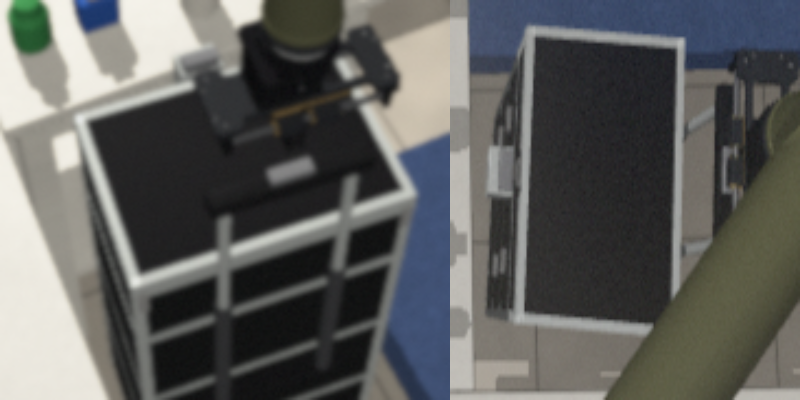

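The fingertip hovers over the grip's grey button (side about (356,289)). I'll check the button by rays from both cameras.

Run:
```python
from h import *
for n,u in(('side',(356.2,288.6)),('top',(457.6,219.3))):
  for z in (.25,.258): r=ray(n,u,z);print(n,z,r.round(4),c(r).round(1))
to(w([0,-143,345]))
```

```text
side 0.25 [ 0.5042 -0.3723  0.25  ] [   3.8 -142.8  320. ]
side 0.258 [ 0.5016 -0.3765  0.258 ] [   1.6 -147.1  328. ]
top 0.25 [ 0.5018 -0.3728  0.25  ] [   1.5 -143.5  320. ]
top 0.258 [ 0.5009 -0.3702  0.258 ] [   0.4 -140.9  328. ]
target [ 0.5003 -0.3723  0.275 ] units [-0.15 -0.11  0.69] case now [   4.5 -136.9  372.5]
```

```bash
python3 -m jog '[[[0,-0.15,-0.1,0.4,0],[0,0,0,0.5,0],[0,0,0,0.2,0],[0,0,0,0.2,0],[0,0,0,0.2,0],[0,0,0,0.2,0],[0,0,0,0.3,0],[0,0,0,0.4,0],[0,0,0,0,0]]]'; python3 -m jog '[[[0,0,0,0.4,0],[0,0,0,0.4,0],[0,0,0,0.4,0],[0,0,0,0.4,0],[0,0,0,0.4,0],[0,0,0,0.4,0],[0,0,0,0.4,0],[0,0,0,0.4,0],[0,0,0,0.4,0],[0,0,0,0,0]]]';  python3 -c "
from h import *
st();to(w([0,-143,94]))"
```

```text
time: 5.58
position: [0.4993, -0.3737, 0.2046]
tool_rot: [-2.307, -2.129, 0.002]
ft_force: [0.0, -0.3, -0.7]
grip_width: 0.005
time: 6.82
position: [0.4982, -0.3724, 0.0602]
tool_rot: [-2.305, -2.127, 0.001]
ft_force: [0.3, 0.0, -0.3]
grip_width: 0.005
t 6.83 pos [ 0.4982 -0.3724  0.0602] R [[0.08, 0.997, -0.004], [0.997, -0.08, 0.003], [0.003, -0.004, -1.0]] F [ 0.3  0.  -0.3] g 0.005
target [ 0.5003 -0.3723  0.024 ] units [0.   0.06 0.9 ] case now [  -2.2 -143.3  130.2]
```

Run:
```python
from h import *
i,d=grab('side');j,e=grab('top')
cv2.imwrite('pics/h2.png',cv2.hconcat([cv2.resize(i[220:380,240:420],(450,400)),cv2.resize(j[160:300,330:490],(350,400))])[:,:,::-1])
```

```text
(no output)
```

View pics/h2.png

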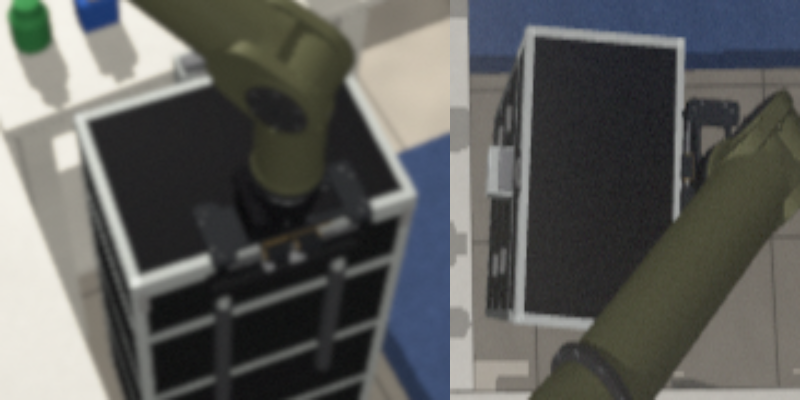

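The grip has travelled down with the hand. I'll continue to the stop gently.

```bash
python3 -m jog '[[[0,0,0.05,0.2,0],[0,0,0,0.2,0],[0,0,0,0.2,0],[0,0,0,0.15,0],[0,0,0,0.1,0],[0,0,0,0.1,0],[0,0,0,0,0]]]';  python3 -c "
from h import *
st()"
```

```text
time: 7.8
position: [0.5019, -0.3743, 0.0279]
tool_rot: [-2.308, -2.13, -0.003]
ft_force: [-7.6, 5.2, 26.0]
grip_width: 0.004
t 7.8 pos [ 0.5019 -0.3743  0.0279] R [[0.08, 0.997, 0.001], [0.997, -0.08, 0.002], [0.002, 0.001, -1.0]] F [-7.6  5.2 26. ] g 0.004
```

```bash
python3 -m jog '[[[0,0,0,-0.3,0],[0,0,0,-0.6,0],[0,0,0,-1,0],[0,0,0,-1,0],[0,1,0,-1,0],[0,1,0,0,0],[0,1,0,0,0],[0,1,0,0,0],[1,1,0,0,0],[1,1,0,0,0]]]'; python3 -m jog '[[[1,0,0,0,1],[1,0,0,0,1],[1,0,0,0,1],[1,0,0,0,1],[1,0,0,0,1],[1,0,0,0,1],[1,0,0,0,1],[1,0,0,0,1],[1,0,0,0,1]]]';python3 -m jog '[[[1,0,0,0,1],[1,0,0,0,1],[1,0,0,0,1],[1,0,0,0,1],[1,0,0,0,1],[1,0,0,0,1],[1,0,0,0,1],[1,0,0,0,1],[1,0,0,0,1],[1,0,0,0,0]]]';  python3 - <<'E'
from h import *
st();to(w([0,100,175]))
i,d=grab('side');j,e=grab('top');P=pts('top',e)
cv2.imwrite('pics/h3.png',cv2.hconcat([cv2.resize(i[220:380,240:420],(450,400)),cv2.resize(j[160:300,330:490],(350,400))])[:,:,::-1])
for x in(-80,-60,60,80,0):
    q=w([x,-143,103]);k=np.linalg.norm(P[:,:,:2]-q[:2],axis=2)<.006;print(x,np.round(np.sort(P[k][:,2])[-6:],3))
E
```

```text
time: 9.05
position: [0.521, -0.1331, 0.1802]
tool_rot: [-2.308, -2.131, -0.001]
ft_force: [0.2, 0.5, -0.0]
grip_width: 0.151
time: 10.18
position: [0.521, -0.1344, 0.1801]
tool_rot: [-2.949, -1.081, -0.0]
ft_force: [-0.5, 1.2, 0.1]
grip_width: 0.995
time: 11.42
position: [0.5209, -0.1345, 0.1802]
tool_rot: [-3.139, 0.124, 0.0]
ft_force: [0.0, -0.4, -0.2]
grip_width: 1.001
t 11.43 pos [ 0.5209 -0.1345  0.1802] R [[0.997, -0.079, -0.0], [-0.079, -0.997, 0.0], [-0.0, -0.0, -1.0]] F [ 0.  -0.4 -0.2] g 1.001
target [ 0.5215 -0.1302  0.105 ] units [ 0.01 -0.11  1.88] case now [-2.000e-01  9.560e+01  2.502e+02]
-80 [0.024 0.026 0.027 0.028 0.031 0.033]
-60 [0.026 0.027 0.027 0.028 0.031 0.031]
60 [0.027 0.027 0.028 0.03  0.031 0.031]
80 [0.024 0.025 0.026 0.027 0.027 0.031]
0 [0.034 0.035 0.037 0.037 0.038 0.04 ]
```

View pics/h3.png

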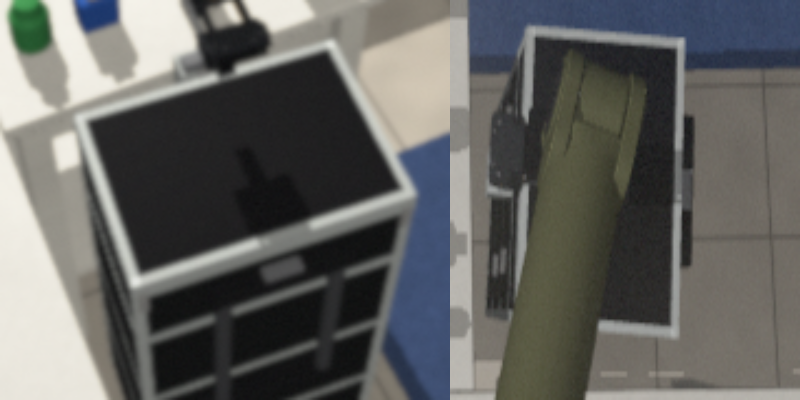

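The handle is down and locked, with the grip at z about 0.027 and its button back up. Next the catch.

```bash
python3 -m jog '[[[1,0,-0.11,0.5,0],[1,0,0,0.6,0],[1,0,0,0.5,0],[1,0,0,0.3,0],[1,0,0,0.15,0],[1,0,0,0,0],[1,0,0,0,0]]]';  python3 - <<'E'
from h import *
st();to(w([0,100,146]))
i,d=grab('side','h4f.png')
cv2.imwrite('pics/h4.png',cv2.resize(i[190:290,250:400],(750,500))[:,:,::-1])
E
```

```text
time: 12.4
position: [0.5219, -0.1307, 0.0992]
tool_rot: [-3.139, 0.126, -0.002]
ft_force: [0.5, -0.1, -0.2]
grip_width: 0.999
t 12.4 pos [ 0.5219 -0.1307  0.0992] R [[0.997, -0.08, 0.001], [-0.08, -0.997, 0.0], [0.001, -0.0, -1.0]] F [ 0.5 -0.1 -0.2] g 0.999
target [ 0.5215 -0.1302  0.076 ] units [-0.01 -0.01  0.58] case now [  0.5  99.5 169.2]
```

View pics/h4.png

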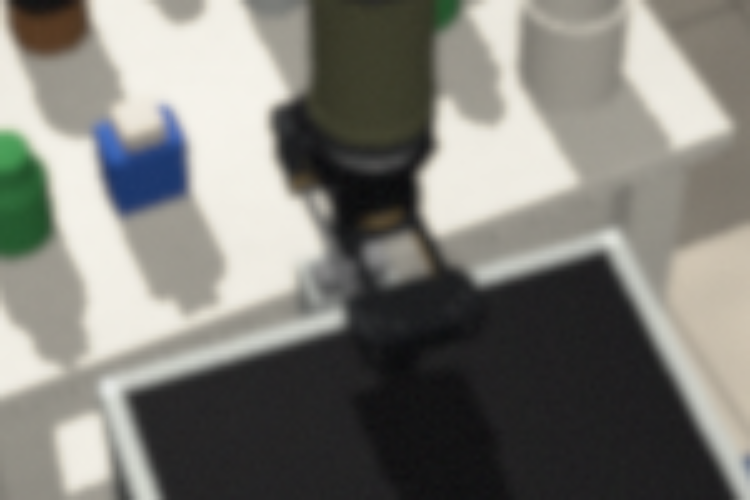

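The front finger is over the catch, about crop (390,255), and the rear finger is over the lid.

```bash
python3 -m jog '[[[1,0,0,0.2,0],[1,0,0,0.15,0],[1,0,0,0.08,0],[1,0,0,0.08,0],[1,0,0,0.06,0],[1,0,0,0.03,0],[1,0,0,0,0],[1,0,0,0,0]]]';  python3 - <<'E'
from h import *
s=st();print(c(s['position']),s['torque'])
E
```

```text
time: 13.45
position: [0.5215, -0.1304, 0.0761]
tool_rot: [-3.137, 0.126, 0.001]
ft_force: [-5.6, 2.0, 15.2]
grip_width: 0.996
t 13.45 pos [ 0.5215 -0.1304  0.0761] R [[0.997, -0.08, -0.0], [-0.08, -0.997, 0.002], [-0.0, -0.002, -1.0]] F [-5.6  2.  15.2] g 0.996
[-3.62395354e-02  9.97825470e+01  1.46139513e+02] [0.84284964 1.42841101 0.25446407]
```

Pressed home at 15 N. Now I follow the lid up along the arc, staying ahead of it.

```bash
python3 -m jog '[[[1,0,0.06,-0.29,0],[1,0,0.06,-0.29,0],[1,0,0.06,-0.29,0],[1,0,0.06,-0.29,0],[1,0,0.15,-0.32,0],[1,0,0.15,-0.32,0]]]';  python3 - <<'E'
from h import *
s=st();print(c(s['position']),s['torque'])
i,d=grab('side')
cv2.imwrite('pics/h5.png',cv2.resize(i[170:330,230:430],(750,600))[:,:,::-1])
E
```

```text
time: 14.2
position: [0.5195, -0.1527, 0.1474]
tool_rot: [3.139, -0.126, 0.0]
ft_force: [0.2, -1.3, 0.5]
grip_width: 0.997
t 14.2 pos [ 0.5195 -0.1527  0.1474] R [[0.997, -0.08, 0.0], [-0.08, -0.997, -0.0], [0.0, 0.0, -1.0]] F [ 0.2 -1.3  0.5] g 0.997
[5.67935240e-03 7.73628062e+01 2.17419555e+02] [-0.28877514  0.16933334 -0.00269833]
```

View pics/h5.png

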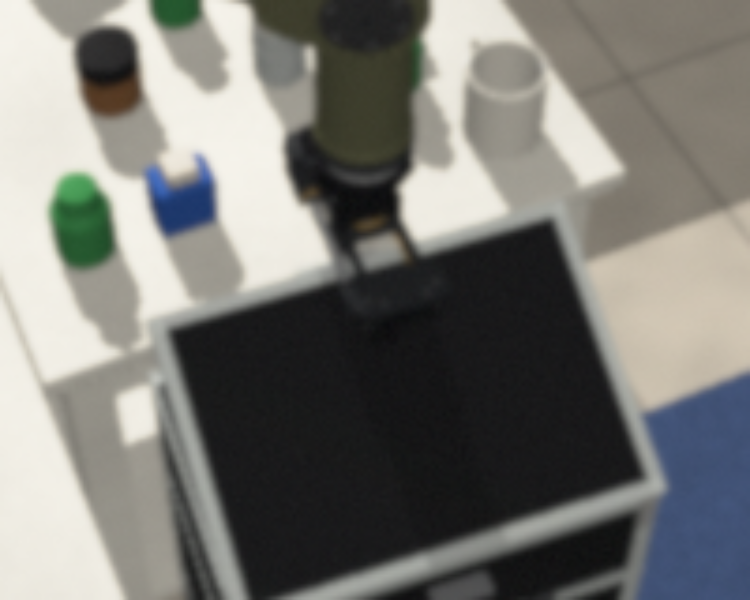

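The lid rests against the rear finger at about 0.45 rad and follows it. I continue.

```bash
python3 -m jog '[[[1,0,0.15,-0.32,0],[1,0,0.15,-0.32,0],[1,0,0.24,-0.27,0],[1,0,0.24,-0.27,0],[1,0,0.24,-0.27,0],[1,0,0.24,-0.27,0],[1,0,0.32,-0.19,0],[1,0,0.32,-0.19,0],[1,0,0.32,-0.19,0],[1,0,0.32,-0.19,0]]]';  python3 -c "
from h import *
print(c(st()['position']))"
```

```text
time: 15.5
position: [0.5112, -0.2544, 0.246]
tool_rot: [3.139, -0.127, -0.001]
ft_force: [-0.6, -2.0, -0.5]
grip_width: 1.001
t 15.5 pos [ 0.5112 -0.2544  0.246 ] R [[0.997, -0.08, -0.0], [-0.08, -0.997, -0.0], [-0.0, 0.0, -1.0]] F [-0.6 -2.  -0.5] g 1.001
[  0.5889384  -24.66535077 316.0469996 ]
```

```bash
python3 -m jog '[[[1,0,0.33,-0.11,0],[1,0,0.33,-0.11,0],[1,0,0.33,-0.11,0],[1,0,0.3,-0.04,0],[1,0,0.3,-0.04,0],[1,0,0.3,-0.04,0],[1,0,0.28,0,0],[1,0,0.28,0,0],[1,0,0.28,0,0],[1,0,0.28,0,0]]]';python3 -m jog '[[[1,0,0.15,0,0],[1,0,0.15,0,0],[1,0,0,0,0],[1,0,0,0,0]]]';  python3 - <<'E'
from h import *
s=st();print(c(s['position']),s['torque'])
i,d=grab('side')
cv2.imwrite('pics/h6.png',cv2.resize(i[150:350,230:450],(660,600))[:,:,::-1])
E
```

```text
time: 16.75
position: [0.5019, -0.3739, 0.2637]
tool_rot: [-3.139, 0.126, -0.0]
ft_force: [0.9, 0.7, 1.0]
grip_width: 0.999
time: 17.25
position: [0.5012, -0.3849, 0.2637]
tool_rot: [-3.139, 0.125, -0.0]
ft_force: [-0.2, 0.2, -1.0]
grip_width: 1.001
t 17.25 pos [ 0.5012 -0.3849  0.2637] R [[0.997, -0.08, 0.0], [-0.08, -0.997, 0.0], [0.0, -0.001, -1.0]] F [-0.2  0.2 -1. ] g 1.001
[   1.91968685 -155.53411928  333.73594711] [-0.02776693  0.16474893 -0.00842806]
```

View pics/h6.png

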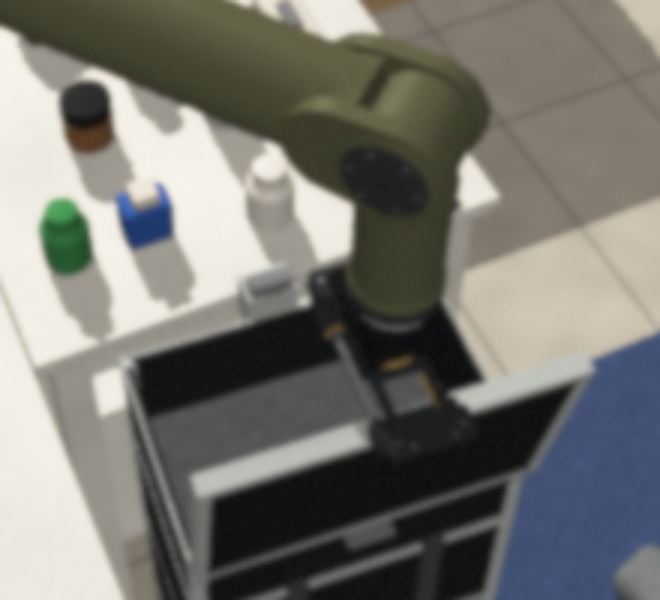

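The lid is fully open and the case is empty. I withdraw upward and look from the toiletries' side.

```bash
python3 -m jog '[[[1,0,0,-0.5,0],[1,0,0,-1,0],[1,0,0,-1,0],[1,0,-0.5,0,0],[1,0,-1,0,0],[1,0,-1,0,0],[1,0,-1,0,0],[1,0,-1,0,0],[1,0,-1,0,0],[1,0,-1,0,0]]]';python3 -m jog '[[[1,-0.3,-1,0,0],[1,-0.3,-1,0,0],[1,-0.3,-1,0,0],[1,-0.3,-1,0,0],[1,-0.3,-1,0,0],[1,-0.3,0,0,0],[1,0,0,0,0]]]'
cat >> h.py <<'E'
def objs(see=True):
    im,d=grab('top');P=pts('top',d);Z=P[:,:,2];hs=cv2.cvtColor(im,cv2.COLOR_RGB2HSV)
    x,y=P[:,:,0],P[:,:,1]
    m=((Z>0.02)&(Z<0.125)&(x>.33)&(x<.85)&(y>-.03)&(y<.42)).astype('u1')
    k,l,s,ce=cv2.connectedComponentsWithStats(m)
    for i in range(1,k):
        if s[i,4]>60:
            q=P[l==i];t=q[q[:,2]>np.percentile(q[:,2],90)-.008];r=cv2.minMaxLoc
            r=cv2.minAreaRect((t[:,:2]*1000).astype('f4'))
            print(s[i,4],'top ctr',np.round(r[0],0),'size',np.round(r[1],0),'z',np.round(np.percentile(q[:,2],90),3),'rgb',im[l==i].mean(0).round())
    return im,P
E
python3 - <<'E'
from h import *
s=st();im,P=objs()
i,d=grab('side','t1.png');cv2.imwrite('pics/t1top.png',im[:,:,::-1])
E
```

```text
time: 18.55
position: [0.5219, -0.1252, 0.3654]
tool_rot: [-3.138, 0.126, -0.004]
ft_force: [0.4, -0.5, 0.7]
grip_width: 1.001
time: 19.42
position: [0.466, 0.078, 0.3649]
tool_rot: [-3.138, 0.127, -0.002]
ft_force: [-0.2, -0.5, 0.3]
grip_width: 0.997
t 19.43 pos [0.466  0.078  0.3649] R [[0.997, -0.081, 0.001], [-0.081, -0.997, 0.001], [0.001, -0.001, -1.0]] F [-0.2 -0.5  0.3] g 0.997
341 top ctr [773.  71.] size [77. 80.] z 0.09 rgb [133. 131. 126.]
708 top ctr [726. 306.] size [129.  58.] z 0.076 rgb [156. 152. 145.]
246 top ctr [703. 176.] size [37. 36.] z 0.09 rgb [ 74. 110.  76.]
240 top ctr [605. 238.] size [50. 49.] z 0.094 rgb [159. 155. 148.]
259 top ctr [537. 362.] size [35. 35.] z 0.091 rgb [ 64. 104.  69.]
325 top ctr [434. 278.] size [62. 62.] z 0.074 rgb [51. 49. 48.]
```

Run:
```python
from h import *
im=cv2.imread('pics/t1.png');hs=cv2.cvtColor(im,cv2.COLOR_BGR2HSV)
b=((hs[:,:,0]>105)&(hs[:,:,0]<128)&(hs[:,:,1]>150)&(hs[:,:,2]>60)).astype('u1');b[:180]=0;b[260:]=0;b[:,:240]=0;b[:,310:]=0
ys,xs=np.nonzero(b);print(xs.mean(),ys.mean(),len(xs),xs.min(),xs.max(),ys.min(),ys.max())
cv2.imwrite('pics/t1c.png',cv2.resize(im[170:260,240:350],(733,600),interpolation=2))
```

```text
278.09722222222223 223.8125 144 270 285 216 230
```

View pics/t1c.png

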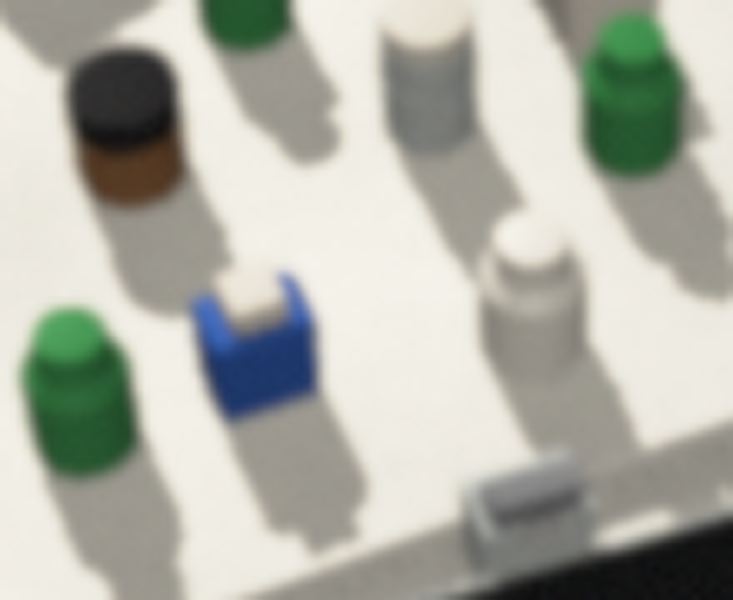

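Side view shows the flask cap at (277.5,212), the lotion cap at (319.5,206), and the jar and spray where they were.

Run:
```python
from h import *
f=ray('side',(277.5,212.3),.08);print('flask',f,'lotion',ray('side',(319.5,205.7),.087))
q=ray('side',(275.6,232.6),0);r=ray('side',(287.3,228.2),0);print('edge',q,r,np.degrees(np.arctan2(*(r-q)[[1,0]])))
g=ray('top',(304,244),.08);print('top flask',g,'lot',ray('top',(313.3,202.5),.087))
to([.445,.1,.05])
```

```text
flask [0.44744768 0.10241616 0.08      ] lotion [0.59064616 0.06365861 0.087     ]
edge [0.42607802 0.08210407 0.        ] [0.47153329 0.08333933 0.        ] 1.5566472903709394
top flask [0.44165069 0.09848618 0.08      ] lot [0.58322494 0.06499942 0.087     ]
target [0.445 0.1   0.05 ] units [-0.59 -0.51  7.86] case now [-72.9 301.9 434.6]
```

```bash
python3 -m jog '[[[1,-0.3,-0.25,0.9,-1],[1,-0.29,-0.26,1,0],[1,0,0,1,0],[1,0,0,1,0],[1,0,0,1,0],[1,0,0,0.9,0],[1,0,0,0,0]]]';  python3 -c "
from h import *
st();to([.445,.1,.03])"
```

```text
time: 20.4
position: [0.4418, 0.0981, 0.1299]
tool_rot: [3.139, 0.007, -0.007]
ft_force: [-0.1, -1.0, -0.1]
grip_width: 0.995
t 20.4 pos [0.4418 0.0981 0.1299] R [[1.0, 0.004, -0.004], [0.004, -1.0, -0.003], [-0.004, 0.003, -1.0]] F [-0.1 -1.  -0.1] g 0.995
target [0.445 0.1   0.03 ] units [ 0.09 -0.05  2.5 ] case now [-99.4 320.5 199.9]
```

```bash
python3 -m jog '[[[1,0.08,-0.05,0.6,0],[1,0,0,0.6,0],[1,0,0,0.6,0],[1,0,0,0.4,0],[1,0,0,0.28,0],[1,0,0,0,0],[0,0,0,0,0],[0,0,0,0,0],[0,0,0,0,0],[0,0,0,0,0]]]' 25; python3 -m jog '[[[0,0,0,0,0],[0,0,0,0,0],[0,0,0,-0.5,0],[0,0,0,-1,0],[0,0,0,-1,0],[0,0,0,-1,0],[0,0,0,-0.5,0],[0,0,0,0,0]]]';  python3 - <<'E'
from h import *
st();to(w([-70,-45,280]))
E
```

```text
time: 21.65
position: [0.4465, 0.1023, 0.0328]
tool_rot: [-3.141, -0.011, -0.001]
ft_force: [-0.3, -0.4, -0.5]
grip_width: 0.627
time: 22.65
position: [0.4471, 0.1026, 0.1936]
tool_rot: [-3.14, -0.011, -0.004]
ft_force: [-0.6, -0.3, -2.1]
grip_width: 0.506
t 22.65 pos [0.4471 0.1026 0.1936] R [[1.0, 0.007, 0.002], [0.007, -1.0, 0.002], [0.002, -0.002, -1.0]] F [-0.6 -0.3 -2.1] g 0.506
target [ 0.4391 -0.2685  0.21  ] units [-0.27  9.28 -0.43] case now [-94.4 325.5 263.6]
```

```bash
python3 -m jog '[[[0,0.03,0.93,-0.04,0],[0,0.03,0.93,-0.04,0],[0,0.03,0.93,-0.04,0],[0,0,0.93,-0.04,0],[0,0,0.93,-0.04,0],[0,0,0.93,-0.04,0],[0,0,0.93,-0.04,0],[0,0,0.93,-0.04,-1],[0,-0.1,0.93,-0.04,-1],[0,-0.2,0.93,-0.04,-1]]]'; python3 -m jog '[[[0,0,0,0,-1],[0,0,0,0,-1],[0,0,0,0,-1],[0,0,0,0,-1],[0,0,0,0,-1],[0,0,0,0,-1],[0,0,0,0,-1]]]';python3 -m jog '[[[0,0,0,0,-1],[0,0,0,0,-1],[0,0,0,0,-1],[0,0,0,0,-1],[0,0,0,0,-1],[0,0,0,0,-1],[0,0,0,0,-1],[0,0,0,0,0]]]'
python3 - <<'E'
from h import *
st();to(w([-70,-45,34]))
E
```

```text
time: 23.9
position: [0.4499, -0.2711, 0.2073]
tool_rot: [-3.111, -0.427, 0.001]
ft_force: [0.7, 0.3, 0.1]
grip_width: 0.502
time: 24.78
position: [0.4495, -0.2703, 0.2068]
tool_rot: [-2.839, -1.341, 0.003]
ft_force: [0.1, 0.6, -1.3]
grip_width: 0.501
time: 25.78
position: [0.4496, -0.2704, 0.2071]
tool_rot: [-2.309, -2.128, 0.002]
ft_force: [0.4, 0.2, -1.1]
grip_width: 0.502
t 25.77 pos [ 0.4496 -0.2704  0.2071] R [[0.081, 0.997, -0.002], [0.997, -0.081, 0.0], [0.0, -0.002, -1.0]] F [ 0.4  0.2 -1.1] g 0.502
target [ 0.4391 -0.2685 -0.036 ] units [ 0.02 -0.25  6.08] case now [-59.4 -46.  277.1]
```

```bash
python3 -m jog '[[[0,0,-0.25,0.8,0],[0,0,0,0.8,0],[0,0,0,0.8,0],[0,0,0,0.8,0],[0,0,0,0.8,0],[0,0,0,0.8,0],[0,0,0,0.6,0],[0,0,0,0.4,0],[0,0,0,0.15,0],[0,0,0,0,0]]]'; python3 -m jog '[[[0,0,0,0.07,0],[0,0,0,0,0]]]';python3 - <<'E'
from h import *
st();to(w([-70,-45,32]))
E
```

```text
time: 27.02
position: [0.4405, -0.2702, -0.0294]
tool_rot: [2.309, 2.13, -0.0]
ft_force: [-0.3, -0.4, -1.2]
grip_width: 0.504
time: 27.28
position: [0.4409, -0.27, -0.0318]
tool_rot: [2.308, 2.13, 0.001]
ft_force: [-0.1, -0.4, -0.3]
grip_width: 0.502
t 27.27 pos [ 0.4409 -0.27   -0.0318] R [[0.08, 0.997, 0.001], [0.997, -0.08, -0.0], [0.0, 0.001, -1.0]] F [-0.1 -0.4 -0.3] g 0.502
target [ 0.4391 -0.2685 -0.038 ] units [ 0.03 -0.05  0.15] case now [-68.1 -46.4  38.2]
```

```bash
python3 -m jog '[[[0,0,0,0.1,0],[0,0,0,0.05,0],[0,0,0,0.03,0],[0,0,0,0,0]]]';python3 -c "
from h import *
st()"
```

```text
time: 27.78
position: [0.4407, -0.2699, -0.0374]
tool_rot: [-2.307, -2.129, -0.003]
ft_force: [-7.8, 5.4, 23.4]
grip_width: 0.504
t 27.77 pos [ 0.4407 -0.2699 -0.0374] R [[0.08, 0.997, 0.0], [0.997, -0.08, 0.003], [0.003, -0.0, -1.0]] F [-7.8  5.4 23.4] g 0.504
```

```bash
python3 -m jog '[[[0,0,0,-0.03,0],[0.8,0,0,0,0],[0.8,0,0,0,0],[0.8,0,0,0,0],[0.8,0,0,-0.4,0],[0.8,0,0,-0.8,0],[0.8,0,0,-1,0],[1,0,0,-1,0],[1,0,0,-1,0],[1,0,0,-1,0]]]';python3 - <<'E'
from h import *
st();i,d=grab('side')
cv2.imwrite('pics/p1.png',cv2.resize(i[200:330,250:430],(720,520))[:,:,::-1]);cv2.imwrite('pics/p1f.png',i[:,:,::-1])
im,P=objs()
E
```

```text
time: 29.02
position: [0.4401, -0.2704, 0.1717]
tool_rot: [2.31, 2.129, 0.001]
ft_force: [-0.1, 0.5, -0.5]
grip_width: 0.978
t 29.02 pos [ 0.4401 -0.2704  0.1717] R [[0.081, 0.997, 0.001], [0.997, -0.081, 0.0], [0.0, 0.001, -1.0]] F [-0.1  0.5 -0.5] g 0.978
335 top ctr [773.  70.] size [79. 79.] z 0.091 rgb [130. 127. 122.]
709 top ctr [726. 306.] size [128.  58.] z 0.076 rgb [152. 148. 141.]
246 top ctr [703. 176.] size [35. 37.] z 0.09 rgb [ 74. 108.  76.]
241 top ctr [604. 238.] size [50. 49.] z 0.093 rgb [156. 152. 145.]
236 top ctr [591.  65.] size [37. 38.] z 0.09 rgb [162. 159. 152.]
259 top ctr [537. 362.] size [37. 35.] z 0.091 rgb [ 63. 101.  67.]
325 top ctr [434. 278.] size [62. 63.] z 0.074 rgb [51. 50. 48.]
209 top ctr [349. 104.] size [37. 37.] z 0.091 rgb [ 66. 112.  72.]
```

View pics/p1.png

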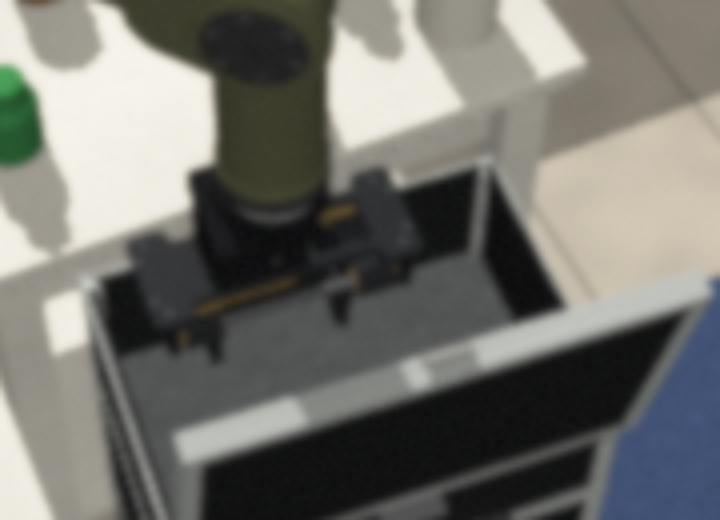

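```bash
python3 -m jog '[[[1,1,0.5,0,0],[1,1,0.5,0,0],[1,1,0.5,0,0],[1,1,0.5,0,0],[1,1,0.5,0,0],[1,1,0.4,0,0],[1,1,0.3,0,0],[1,1,0,0,0],[1,0.5,0,0,0],[1,0,0,0,0]]]';python3 -c "
from h import *
st();to([.589,.065,.027])"
```

```text
time: 30.38
position: [0.595, 0.0596, 0.1695]
tool_rot: [-2.306, -2.133, 0.001]
ft_force: [-0.2, -1.0, 0.0]
grip_width: 1.005
t 30.38 pos [0.595  0.0596 0.1695] R [[0.078, 0.997, -0.001], [0.997, -0.078, -0.0], [-0.0, -0.001, -1.0]] F [-0.2 -1.   0. ] g 1.005
target [0.589 0.065 0.027] units [ 0.12 -0.16  3.56] case now [ 56.7 295.5 239.5]
```

```bash
python3 -m jog '[[[1,0.12,-0.16,0.6,0],[1,0,0,0.8,0],[1,0,0,0.8,0],[1,0,0,0.7,0],[1,0,0,0.4,0],[1,0,0,0.26,0],[1,0,0,0,0],[0,0,0,0,0],[0,0,0,0,0],[0,0,0,0,0]]]' 25; python3 -m jog '[[[0,0,0,0,0],[0,0,0,0,0],[0,0,0,-0.5,0],[0,0,0,-1,0],[0,0,0,-1,0],[0,0,0,-1,0],[0,0,0,-0.5,0],[0,0,0,0,0]]]';  python3 - <<'E'
from h import *
st();to(w([70,-45,35]))
E
```

```text
time: 31.62
position: [0.5887, 0.0636, 0.0267]
tool_rot: [-2.309, -2.13, 0.002]
ft_force: [-1.2, -0.2, 0.4]
grip_width: 0.744
time: 32.62
position: [0.5902, 0.0641, 0.189]
tool_rot: [2.308, 2.13, 0.005]
ft_force: [0.2, -0.5, -0.2]
grip_width: 0.006
t 32.62 pos [0.5902 0.0641 0.189 ] R [[0.08, 0.997, 0.003], [0.997, -0.08, 0.001], [0.002, 0.003, -1.0]] F [ 0.2 -0.5 -0.2] g 0.006
target [ 0.5786 -0.2807 -0.035 ] units [-8.63  0.38  5.59] case now [ 51.5 299.5 259. ]
```

The grasp missed: the jaws shut on nothing. I look again.

Run:
```python
from h import *
i,d=grab('side')
cv2.imwrite('pics/l1.png',cv2.resize(i[150:270,230:410],(750,500))[:,:,::-1])
im,P=objs();cv2.imwrite('pics/l1t.png',im[:,:,::-1])
```

```text
203 top ctr [783.  74.] size [84. 59.] z 0.092 rgb [136. 134. 129.]
711 top ctr [727. 307.] size [127.  58.] z 0.075 rgb [156. 152. 145.]
241 top ctr [702. 176.] size [35. 37.] z 0.09 rgb [ 72. 110.  75.]
239 top ctr [605. 238.] size [49. 50.] z 0.093 rgb [160. 156. 149.]
256 top ctr [537. 360.] size [37. 35.] z 0.091 rgb [ 65. 105.  69.]
323 top ctr [434. 277.] size [63. 62.] z 0.074 rgb [52. 50. 48.]
```

View pics/l1.png

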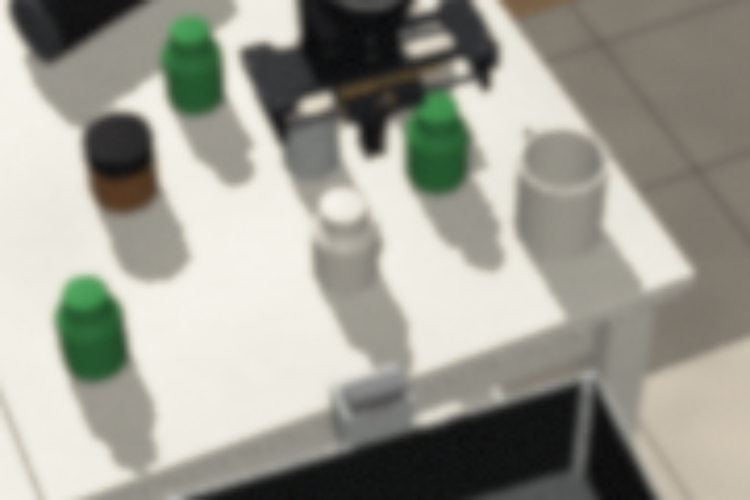

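The lotion is upright and has shifted, cap now at side (312.3,199.7).

Run:
```python
from h import *
im,d=grab('side');P=pts('side',d)
p=ray('side',(312.3,199.7),.088);print(p)
m=(P[:,:,2]>.072)&(P[:,:,2]<.1)&(abs(P[:,:,0]-p[0])<.04)&(abs(P[:,:,1]-p[1])<.04);q=P[m];print(len(q),q.min(0),q.max(0),np.median(q,0))
m=(P[:,:,2]>.005)&(P[:,:,2]<.1)&(abs(P[:,:,0]-p[0])<.06)&(abs(P[:,:,1]-p[1])<.06);q=P[m];print(len(q),np.percentile(q,[3,97],axis=0))
to([p[0],p[1],.027])
```

```text
[0.57860888 0.09912479 0.088     ]
98 [0.55682666 0.07799174 0.07201632] [0.59611873 0.12400624 0.09792606] [0.57622472 0.09718565 0.08591847]
377 [[0.53964298 0.066507   0.00583142]
 [0.60554157 0.12085406 0.09094814]]
target [0.5786 0.0991 0.027 ] units [ 0.86 -0.3   3.97] case now [ 49.6 299.3 255.8]
```

```bash
python3 -m jog '[[[1,0.87,-0.34,0,0],[1,0,0,0,0],[1,0,0,0.3,0],[1,0,0,0.6,0],[1,0,0,0.8,0],[1,0,0,0.8,0],[1,0,0,0.7,0],[1,0,0,0.5,0],[1,0,0,0.25,0],[1,0,0,0,0]]]' 25; python3 -m jog '[[[0,0,0,0,0],[0,0,0,0,0],[0,0,0,0,0],[0,0,0,0,0],[0,0,0,0,0],[0,0,0,0,0]]]';  python3 - <<'E'
from h import *
st()
E
```

```text
time: 34.02
position: [0.5777, 0.0989, 0.0283]
tool_rot: [-2.309, -2.129, 0.003]
ft_force: [-0.6, -0.1, 0.8]
grip_width: 0.981
time: 34.78
position: [0.5791, 0.0999, 0.0299]
tool_rot: [2.308, 2.13, 0.002]
ft_force: [-0.2, 0.3, 4.0]
grip_width: 0.686
t 34.77 pos [0.5791 0.0999 0.0299] R [[0.08, 0.997, 0.001], [0.997, -0.08, 0.0], [0.001, 0.001, -1.0]] F [-0.2  0.3  4. ] g 0.686
```

```bash
python3 -m jog '[[[0,0,0,-0.5,0],[0,0,0,-1,0],[0,0,0,-1,0],[0,0,0,-1,0],[0,-0.5,0,-0.3,0],[0,-1,0.1,0,0],[0,-1,0.1,0,0],[0,-1,0.1,0,0],[0,-1,0.1,0,0],[0,-1,0.1,0,0]]]' ; python3 -m jog '[[[0,-1,0.1,0,0],[0,-1,0.1,0,0],[0,-1,0.06,0,0],[0,-1,0,0,0],[0,0,0,0,0]]]';  python3 - <<'E'
from h import *
st();to(w([70,-45,36]))
E
```

```text
time: 36.02
position: [0.5792, -0.1238, 0.1806]
tool_rot: [-2.309, -2.128, 0.002]
ft_force: [0.8, 0.2, -1.1]
grip_width: 0.688
time: 36.65
position: [0.5743, -0.2877, 0.1809]
tool_rot: [2.318, 2.12, -0.006]
ft_force: [-0.4, 0.4, -1.0]
grip_width: 0.683
t 36.65 pos [ 0.5743 -0.2877  0.1809] R [[0.089, 0.996, -0.003], [0.996, -0.089, -0.003], [-0.003, -0.003, -1.0]] F [-0.4  0.4 -1. ] g 0.683
target [ 0.5786 -0.2807 -0.034 ] units [0.2  0.11 5.37] case now [ 66.3 -52.3 250.9]
```

```bash
python3 -m jog '[[[0,0,0.05,0.5,0],[0,0,0,0.8,0],[0,0,0,0.8,0],[0,0,0,0.8,0],[0,0,0,0.8,0],[0,0,0,0.7,0],[0,0,0,0.6,0],[0,0,0,0.35,0],[0,0,0,0,0]]]' ; python3 -m jog '[[[0,0,0,0.06,0],[0,0,0,0.06,0],[0,0,0,0,0]]]';  python3 -c "
from h import *
print(c(st()['position']))"
```

```text
time: 37.78
position: [0.5797, -0.281, -0.0338]
tool_rot: [-2.307, -2.13, 0.001]
ft_force: [0.1, 0.5, -0.8]
grip_width: 0.683
time: 38.15
position: [0.5807, -0.2817, -0.037]
tool_rot: [2.308, 2.13, 0.001]
ft_force: [0.0, -0.1, -2.2]
grip_width: 0.685
t 38.15 pos [ 0.5807 -0.2817 -0.037 ] R [[0.08, 0.997, 0.001], [0.997, -0.08, 0.0], [0.0, 0.001, -1.0]] F [ 0.  -0.1 -2.2] g 0.685
[ 72.15637305 -45.80205598  32.99558025]
```

```bash
python3 -m jog '[[[0,0,0,0.03,0],[0,0,0,0.03,0],[0,0,0,0,0]]]' ; python3 -m jog '[[[0.95,0,0,0,0],[0.95,0,0,0,0],[0.95,0,0,0,0],[0.95,0,0,-0.4,0],[0.95,0,0,-0.8,0],[0.95,0,0,-1,0],[1,0,0,-1,0],[1,0,0,-1,0],[1,0,0,-1,0]]]';  python3 - <<'E'
from h import *
st();to([.604,.238,.04]);im,P=objs()
E
```

```text
time: 38.52
position: [0.5803, -0.2816, -0.04]
tool_rot: [-2.309, -2.13, 0.0]
ft_force: [0.1, -0.6, -1.0]
grip_width: 0.684
time: 39.65
position: [0.5802, -0.2819, 0.1708]
tool_rot: [2.309, 2.129, 0.001]
ft_force: [1.3, 0.4, 0.5]
grip_width: 1.0
t 39.65 pos [ 0.5802 -0.2819  0.1708] R [[0.081, 0.997, 0.001], [0.997, -0.081, -0.0], [-0.0, 0.001, -1.0]] F [1.3 0.4 0.5] g 1.0
target [0.604 0.238 0.04 ] units [13.   -0.46  3.27] case now [ 71.7 -46.1 240.8]
345 top ctr [773.  71.] size [78. 79.] z 0.09 rgb [130. 127. 122.]
712 top ctr [727. 306.] size [128.  58.] z 0.075 rgb [153. 149. 142.]
246 top ctr [702. 176.] size [36. 37.] z 0.09 rgb [ 75. 109.  77.]
241 top ctr [604. 238.] size [50. 49.] z 0.094 rgb [157. 153. 146.]
257 top ctr [537. 362.] size [35. 36.] z 0.09 rgb [ 63. 102.  68.]
325 top ctr [434. 278.] size [62. 63.] z 0.074 rgb [52. 51. 49.]
208 top ctr [349. 104.] size [37. 37.] z 0.09 rgb [ 65. 112.  72.]
```

```bash
python3 -m jog '[[[1,1,-0.1,0,0],[1,1,-0.1,0,0],[1,1,-0.1,0,0],[1,1,-0.1,0,0],[1,1,-0.06,0,0],[1,1,0,0,0],[1,1,0,0,0],[1,1,0,0,0],[1,1,0,0,0],[1,1,0,0,0]]]' ; python3 -m jog '[[[1,1,0,0,0],[1,1,0,0,0],[1,1,0,0,0],[1,0,0,0,0],[1,0,0,0,0]]]';  python3 - <<'E'
from h import *
st();to([.604,.238,.045])
i,d=grab('side');P=pts('side',d);m=(P[:,:,2]>.05)&(P[:,:,2]<.1)&(abs(P[:,:,0]-.604)<.06)&(abs(P[:,:,1]-.238)<.06);q=P[m];print(len(q),np.percentile(q,[3,50,97],axis=0).round(3))
E
```

```text
time: 40.95
position: [0.5943, 0.1195, 0.1693]
tool_rot: [2.309, 2.13, 0.002]
ft_force: [1.4, 0.4, -0.1]
grip_width: 0.998
time: 41.58
position: [0.604, 0.2371, 0.1688]
tool_rot: [2.309, 2.129, 0.0]
ft_force: [-1.3, 0.2, -0.7]
grip_width: 0.998
t 41.58 pos [0.604  0.2371 0.1688] R [[0.081, 0.997, 0.001], [0.997, -0.081, -0.001], [-0.001, 0.001, -1.0]] F [-1.3  0.2 -0.7] g 0.998
target [0.604 0.238 0.045] units [ 0.02 -0.    3.09] case now [ 50.1 473.1 238.8]
210 [[0.576 0.211 0.053]
 [0.598 0.226 0.085]
 [0.624 0.258 0.094]]
```

```bash
python3 -m jog '[[[1,0,0,0.6,0],[1,0,0,0.8,0],[1,0,0,0.8,0],[1,0,0,0.6,0],[1,0,0,0.29,0],[1,0,0,0,0],[0,0,0,0,0],[0,0,0,0,0],[0,0,0,0,0],[0,0,0,0,0]]]' 25; python3 -m jog '[[[0,0,0,0,0],[0,0,0,0,0]]]';  python3 -c "
from h import *
st()"
```

```text
time: 42.88
position: [0.604, 0.2383, 0.045]
tool_rot: [2.308, 2.131, 0.001]
ft_force: [0.8, 0.3, 1.3]
grip_width: 0.637
time: 43.12
position: [0.604, 0.2383, 0.045]
tool_rot: [2.309, 2.13, 0.001]
ft_force: [0.1, 0.3, 1.9]
grip_width: 0.637
t 43.12 pos [0.604  0.2383 0.045 ] R [[0.08, 0.997, 0.001], [0.997, -0.08, 0.0], [0.0, 0.001, -1.0]] F [0.1 0.3 1.9] g 0.637
```

```bash
python3 -m jog '[[[0,0,0,-0.5,0],[0,0,0,-1,0],[0,0,0,-1,0],[0,0,0,-1,0],[0,-0.6,0,-0.3,0],[0,-1,0.1,0,0],[0,-1,0.1,0,0],[0,-1,0.1,0,0],[0,-1,0.1,0,0],[0,-1,0.1,0,0]]]' ; python3 -m jog '[[[0,-1,0.05,0,0],[0,-1,0,0,0],[0,-1,0,0,0],[0,-1,0,0,0],[0,-1,0,0,0],[0,0,0,0,0],[0,0,0,0,0]]]';  python3 - <<'E'
from h import *
st();to(w([75,50,48]))
im,P=grab('top');cv2.imwrite('pics/s1.png',cv2.resize(im[150:300,330:480],(600,600))[:,:,::-1])
E
```

```text
time: 44.38
position: [0.604, 0.0099, 0.1956]
tool_rot: [-2.31, -2.128, 0.003]
ft_force: [0.5, 0.3, -1.9]
grip_width: 0.636
time: 45.25
position: [0.5903, -0.1867, 0.1958]
tool_rot: [-2.309, -2.127, 0.001]
ft_force: [0.7, 0.4, -1.6]
grip_width: 0.636
t 45.25 pos [ 0.5903 -0.1867  0.1958] R [[0.082, 0.997, -0.002], [0.997, -0.082, 0.001], [0.001, -0.002, -1.0]] F [ 0.7  0.4 -1.6] g 0.636
target [ 0.5919 -0.1865 -0.022 ] units [0.   0.05 5.44] case now [ 73.5  49.7 265.8]
```

```bash
python3 -m jog '[[[0,0,0.05,0.5,0],[0,0,0,0.8,0],[0,0,0,0.8,0],[0,0,0,0.8,0],[0,0,0,0.8,0],[0,0,0,0.8,0],[0,0,0,0.6,0],[0,0,0,0.35,0],[0,0,0,0,0],[0,0,0,0,0]]]' ; python3 -m jog '[[[0,0,0,0.03,0],[0,0,0,0.03,0],[0,0,0,0,0]]]';  python3 -c "
from h import *
print(c(st()['position']))"
```

```text
time: 46.55
position: [0.5946, -0.1868, -0.0204]
tool_rot: [2.308, 2.129, 0.002]
ft_force: [-0.5, -0.5, -2.3]
grip_width: 0.634
time: 46.92
position: [0.5938, -0.1863, -0.0236]
tool_rot: [2.309, 2.13, 0.001]
ft_force: [-0.7, 0.3, -0.8]
grip_width: 0.633
t 46.92 pos [ 0.5938 -0.1863 -0.0236] R [[0.08, 0.997, 0.0], [0.997, -0.08, 0.0], [0.0, 0.0, -1.0]] F [-0.7  0.3 -0.8] g 0.633
[76.89106963 50.35569643 46.3703624 ]
```

```bash
python3 -m jog '[[[0,0,0,0.03,0],[0,0,0,0,0],[0.95,0,0,0,0],[0.95,0,0,0,0],[0.95,0,0,0,0],[0.95,0,0,-0.4,0],[0.95,0,0,-0.8,0],[0.95,0,0,-1,0],[1,0,0,-1,0],[1,0,0,-1,0]]]';python3 -m jog '[[[1,1,-0.4,-0.4,0],[1,1,-0.4,0,0],[1,1,-0.4,0,0],[1,1,-0.4,0,0],[1,1,-0.4,0,0],[1,1,-0.4,0,0],[1,1,-0.4,0,0],[1,0,-0.4,0,0],[1,0,0,0,0]]]';  python3 - <<'E'
from h import *
st();im,P=objs()
j=cv2.resize(im[150:300,330:480],(500,500));i,d=grab('side')
cv2.imwrite('pics/s2.png',cv2.hconcat([j,cv2.resize(i[150:330,250:360],(300,500))])[:,:,::-1])
to([.433,.278,.031])
E
```

```text
time: 48.18
position: [0.5937, -0.1867, 0.1455]
tool_rot: [2.309, 2.129, 0.002]
ft_force: [-0.3, 1.0, 0.1]
grip_width: 0.997
time: 49.3
position: [0.488, 0.1034, 0.1597]
tool_rot: [-2.306, -2.131, -0.003]
ft_force: [0.7, -0.3, 0.0]
grip_width: 0.997
t 49.3 pos [0.488  0.1034 0.1597] R [[0.079, 0.997, 0.0], [0.997, -0.079, 0.002], [0.002, -0.0, -1.0]] F [ 0.7 -0.3  0. ] g 0.997
335 top ctr [773.  71.] size [81. 78.] z 0.09 rgb [132. 130. 125.]
711 top ctr [727. 306.] size [128.  56.] z 0.076 rgb [154. 150. 143.]
245 top ctr [701. 176.] size [40. 35.] z 0.09 rgb [ 74. 110.  77.]
259 top ctr [537. 361.] size [37. 35.] z 0.09 rgb [ 64. 103.  68.]
326 top ctr [434. 278.] size [63. 62.] z 0.074 rgb [51. 50. 48.]
target [0.433 0.278 0.031] units [ 4.26 -1.76  3.22] case now [-52.5 328.9 229.7]
```

View pics/s2.png

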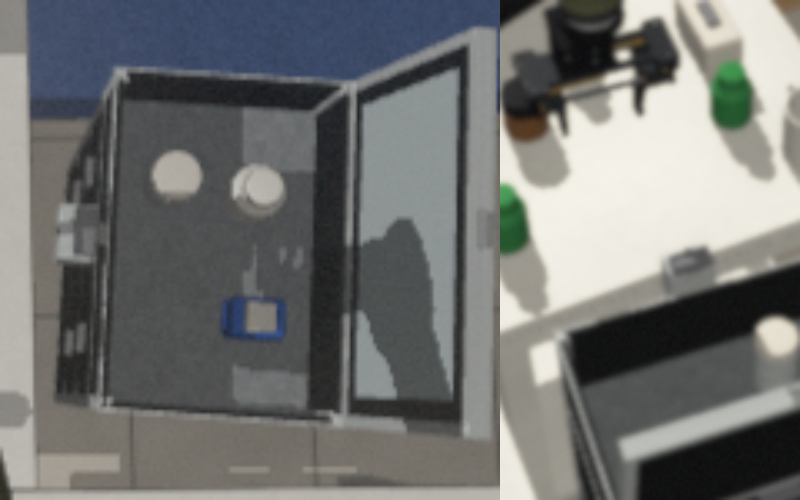

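Flask, lotion and spray stand upright in the bay. Now the jar.

```bash
python3 -m jog '[[[1,0.9,-0.4,0,0],[1,0.9,-0.4,0,0],[1,0.9,-0.4,0,0],[1,0.9,-0.4,0,0],[1,0.65,-0.14,0,0],[1,0,0,0,0],[1,0,0,0,0]]]';python3 -c "
from h import *
st();to([.434,.278,.031])"
```

```text
time: 50.28
position: [0.4339, 0.2763, 0.1589]
tool_rot: [2.31, 2.127, -0.001]
ft_force: [0.5, 0.2, 0.2]
grip_width: 1.004
t 50.27 pos [0.4339 0.2763 0.1589] R [[0.083, 0.997, 0.0], [0.997, -0.083, -0.001], [-0.001, 0.001, -1.0]] F [0.5 0.2 0.2] g 1.004
target [0.434 0.278 0.031] units [ 0.05 -0.    3.2 ] case now [-122.7  497.3  228.9]
```

```bash
python3 -m jog '[[[1,0.03,0,0.6,0],[1,0,0,0.8,0],[1,0,0,0.8,0],[1,0,0,0.6,0],[1,0,0,0.4,0],[1,0,0,0,0],[0,0,0,0,0],[0,0,0,0,0],[0,0,0,0,0],[0,0,0,0,0]]]' 30; python3 -m jog '[[[0,0,0,0,0],[0,0,0,0,0]]]';  python3 -c "
from h import *
st();to(w([-70,52,250]))"
```

```text
time: 51.52
position: [0.4337, 0.2797, 0.0319]
tool_rot: [2.309, 2.131, 0.003]
ft_force: [1.5, 0.0, 3.7]
grip_width: 0.762
time: 51.78
position: [0.4337, 0.2797, 0.0318]
tool_rot: [2.309, 2.131, 0.003]
ft_force: [0.0, 0.6, 6.1]
grip_width: 0.761
t 51.77 pos [0.4337 0.2797 0.0318] R [[0.08, 0.997, 0.002], [0.997, -0.08, 0.001], [0.001, 0.001, -1.0]] F [0.  0.6 6.1] g 0.761
target [ 0.4476 -0.1719  0.18  ] units [-11.22   1.26  -3.72] case now [-123.2  500.7  101.8]
```

```bash
python3 -m jog '[[[0,0,0,-0.5,0],[0,0,0.26,-1,0],[0,0,0.2,-1,0],[0,0,0.2,-1,0],[0,-0.72,0.2,-0.3,0],[0,-1,0.2,0,0],[0,-1,0.2,0,0],[0,-1,0,0,0],[0,-1,0,0,0],[0,-1,0,0,0]]]' ; python3 -m jog '[[[0,-1,0,0,0],[0,-1,0,0,0],[0,-1,0,0,0],[0,-1,0,0,0],[0,-1,0,0,0],[0,-0.5,0,0,0],[0,0,0,0,0],[0,0,0,0,0]]]';  python3 - <<'E'
from h import *
st();to(w([-70,52,34]))
E
```

```text
time: 53.02
position: [0.4635, 0.0458, 0.1821]
tool_rot: [-2.308, -2.13, 0.002]
ft_force: [0.3, -0.6, -1.6]
grip_width: 0.758
time: 54.02
position: [0.4468, -0.1709, 0.1825]
tool_rot: [-2.307, -2.131, 0.0]
ft_force: [-0.1, -0.5, -1.6]
grip_width: 0.759
t 54.02 pos [ 0.4468 -0.1709  0.1825] R [[0.079, 0.997, -0.001], [0.997, -0.079, 0.001], [0.001, -0.001, -1.0]] F [-0.1 -0.5 -1.6] g 0.759
target [ 0.4476 -0.1719 -0.036 ] units [-0.03  0.03  5.46] case now [-70.9  52.9 252.5]
```

```bash
python3 -m jog '[[[0,0,0,0.5,0],[0,0,0,0.8,0],[0,0,0,0.8,0],[0,0,0,0.8,0],[0,0,0,0.8,0],[0,0,0,0.8,0],[0,0,0,0.6,0],[0,0,0,0.33,0],[0,0,0,0,0],[0,0,0,0,0]]]' ; python3 -m jog '[[[0,0,0,0.03,0],[0,0,0,0.03,0],[0,0,0,0,0]]]';  python3 -c "
from h import *
print(c(st()['position']))"
```

```text
time: 55.28
position: [0.448, -0.172, -0.0335]
tool_rot: [2.307, 2.131, 0.002]
ft_force: [0.2, 0.2, -1.3]
grip_width: 0.759
time: 55.65
position: [0.4473, -0.1721, -0.0365]
tool_rot: [2.309, 2.131, 0.001]
ft_force: [-0.9, -0.8, -2.0]
grip_width: 0.756
t 55.65 pos [ 0.4473 -0.1721 -0.0365] R [[0.08, 0.997, 0.0], [0.997, -0.08, 0.0], [0.0, 0.0, -1.0]] F [-0.9 -0.8 -2. ] g 0.756
[-70.31433438  51.76911187  33.51077556]
```

```bash
python3 -m jog '[[[0,0,0,0.04,0],[0,0,0,0,0],[1,0,0,0,0],[1,0,0,0,0],[1,0,0,0,0],[1,0,0,-0.4,0],[1,0,0,-0.8,0],[1,0,0,-1,0],[1,0,0,-1,0],[1,0,0,-1,0]]]';python3 -m jog '[[[1,1,0.3,-1,1],[1,1,0.3,-1,1],[1,1,0.4,-1,1],[1,1,0.4,-1,1],[1,1,0.4,-0.8,1],[1,0,0,0,1],[1,0,0,0,1],[1,0,0,0,1],[1,0,0,0,1]]]';python3 -m jog '[[[1,0,0,0,1],[1,0,0,0,1],[1,0,0,0,1],[1,0,0,0,1],[1,0,0,0,1],[1,0,0,0,1],[1,0,0,0,1],[1,0,0,0,1],[1,0,0,0,1],[1,0,0,0,0]]]';  python3 - <<'E'
from h import *
st();im,P=objs()
j=cv2.resize(im[150:300,330:480],(500,500));i,d=grab('side')
cv2.imwrite('pics/s3.png',cv2.hconcat([j,cv2.resize(i[150:330,250:360],(300,500))])[:,:,::-1])
to(w([0,-165,440]));to(w([0,-165,340]))
E
```

```text
time: 56.9
position: [0.4469, -0.1724, 0.1308]
tool_rot: [2.309, 2.13, -0.001]
ft_force: [0.9, 1.8, -0.5]
grip_width: 0.999
time: 58.02
position: [0.5659, 0.0007, 0.3216]
tool_rot: [-2.95, -1.08, 0.0]
ft_force: [-0.6, 1.3, 0.4]
grip_width: 1.0
time: 59.28
position: [0.5659, 0.0007, 0.3216]
tool_rot: [-3.139, 0.125, 0.0]
ft_force: [-0.7, -0.1, -0.6]
grip_width: 1.001
t 59.27 pos [0.5659 0.0007 0.3216] R [[0.997, -0.079, -0.0], [-0.079, -0.997, 0.0], [-0.0, -0.0, -1.0]] F [-0.7 -0.1 -0.6] g 1.001
298 top ctr [774.  74.] size [71. 80.] z 0.09 rgb [131. 129. 124.]
711 top ctr [727. 307.] size [126.  59.] z 0.075 rgb [153. 149. 142.]
245 top ctr [703. 176.] size [35. 36.] z 0.091 rgb [ 74. 109.  76.]
257 top ctr [537. 362.] size [36. 35.] z 0.09 rgb [ 65. 104.  69.]
186 top ctr [348. 104.] size [37. 33.] z 0.09 rgb [ 65. 116.  72.]
target [ 0.4984 -0.3942  0.37  ] units [-0.91  9.98 -1.21] case now [ 32.9 234.4 391.7]
target [ 0.4984 -0.3942  0.27  ] units [-0.91  9.98  1.29] case now [ 32.9 234.4 391.7]
```

View pics/s3.png

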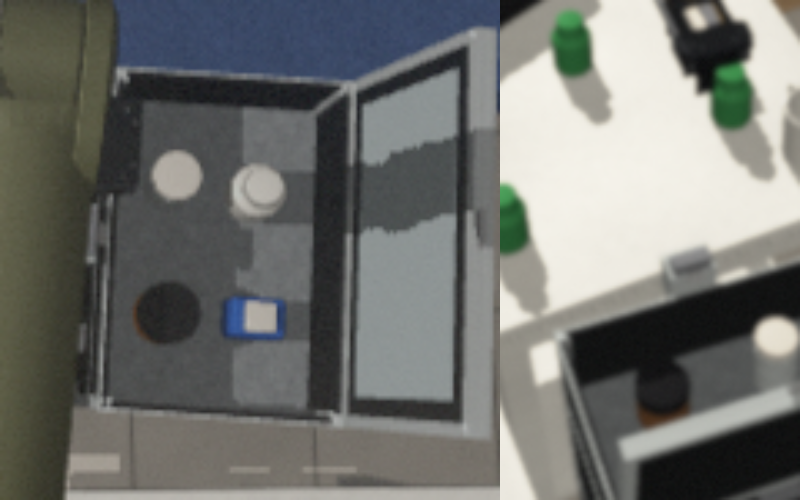

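All four are upright in the bay: jar, flask, lotion and spray. Now I straddle the lid's top edge from above.

```bash
python3 -m jog '[[[1,-0.2,0.5,-0.6,0],[1,-0.2,1,-0.6,0],[1,-0.2,1,0,0],[1,-0.2,1,0,0],[1,-0.1,1,0,0],[1,0,1,0,0],[1,0,1,0,0],[1,0,1,0,0],[1,0,1,0,0],[1,0,1,0,0]]]';python3 -m jog '[[[1,0,0.23,0,0],[1,0,0,0,0],[1,0,0,0,0]]]';python3 -c "
from h import *
st();to(w([0,-155,336]))"
```

```text
time: 60.62
position: [0.4998, -0.3762, 0.3695]
tool_rot: [-3.139, 0.123, 0.0]
ft_force: [1.2, 0.5, 0.4]
grip_width: 0.998
time: 61.0
position: [0.5, -0.3826, 0.3698]
tool_rot: [-3.138, 0.122, -0.001]
ft_force: [0.2, 0.5, -0.6]
grip_width: 0.997
t 61.0 pos [ 0.5    -0.3826  0.3698] R [[0.997, -0.077, 0.001], [-0.077, -0.997, 0.001], [0.001, -0.001, -1.0]] F [ 0.2  0.5 -0.6] g 0.997
target [ 0.4993 -0.3842  0.266 ] units [-0.01  0.04  2.6 ] case now [   0.5 -153.3  439.8]
```

```bash
python3 -m jog '[[[1,0,0.04,0.7,0],[1,0,0,0.9,0],[1,0,0,0.7,0],[1,0,0,0.3,0],[1,0,0,0,0]]]';python3 -m jog '[[[1,0,-0.28,0,0],[1,0,-0.28,0,0],[1,0,-0.28,0,0],[1,0,-0.28,0,0],[1,0,-0.27,0,0],[1,0,-0.31,-0.02,0],[1,0,-0.31,-0.02,0],[1,0,-0.31,-0.01,0]]]';python3 -c "
from h import *
print(c(st()['position']))"
```

```text
time: 61.62
position: [0.4994, -0.3846, 0.2657]
tool_rot: [-3.138, 0.123, 0.0]
ft_force: [0.3, -0.4, 0.3]
grip_width: 0.996
time: 62.62
position: [0.5061, -0.2922, 0.2675]
tool_rot: [-3.139, 0.126, 0.001]
ft_force: [0.1, -0.6, -1.5]
grip_width: 0.999
t 62.62 pos [ 0.5061 -0.2922  0.2675] R [[0.997, -0.08, -0.001], [-0.08, -0.997, 0.001], [-0.001, -0.0, -1.0]] F [ 0.1 -0.6 -1.5] g 0.999
[ -1.25205273 -62.79395441 337.45397204]
```

```bash
python3 -m jog '[[[1,0.01,-0.365,0.045,0],[1,0.01,-0.365,0.045,0],[1,0.01,-0.365,0.045,0],[1,0,-0.394,0.15,0],[1,0,-0.394,0.15,0],[1,0,-0.394,0.15,0],[1,0,-0.394,0.15,0]]]';python3 - <<'E'
from h import *
print(c(st()['position']))
i,d=grab('side')
cv2.imwrite('pics/k1.png',cv2.resize(i[150:350,230:430],(600,600))[:,:,::-1])
E
```

```text
time: 63.5
position: [0.5158, -0.1858, 0.2381]
tool_rot: [-3.138, 0.126, 0.001]
ft_force: [-0.5, -1.5, -0.1]
grip_width: 0.997
t 63.5 pos [ 0.5158 -0.1858  0.2381] R [[0.997, -0.08, -0.0], [-0.08, -0.997, 0.001], [-0.001, -0.001, -1.0]] F [-0.5 -1.5 -0.1] g 0.997
[ -0.87854152  44.11629879 308.08414292]
```

View pics/k1.png

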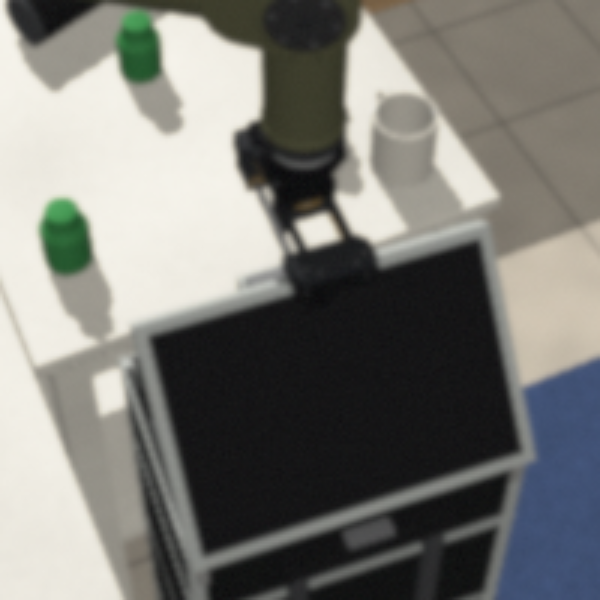

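The rear finger holds the lid near its front edge at about 0.9 rad. I continue shutting it, slowing at the end.

```bash
python3 -m jog '[[[1,0,-0.336,0.266,0],[1,0,-0.336,0.266,0],[1,0,-0.336,0.266,0],[1,0,-0.336,0.266,0],[1,0,-0.238,0.368,0],[1,0,-0.238,0.368,0],[1,0,-0.238,0.368,0],[1,0,-0.238,0.368,0]]]';python3 -m jog '[[[1,0,-0.09,0.25,0],[1,0,-0.09,0.22,0],[1,0,-0.07,0.2,0],[1,0,-0.06,0.18,0],[1,0,-0.05,0.15,0],[1,0,0,0.1,0],[1,0,0,0,0]]]';python3 -c "
from h import *
print(c(st()['position']))"
```

```text
time: 64.55
position: [0.5232, -0.0951, 0.1358]
tool_rot: [3.139, -0.127, -0.0]
ft_force: [0.1, -1.0, -0.3]
grip_width: 0.998
time: 65.42
position: [0.5245, -0.0807, 0.0927]
tool_rot: [-3.139, 0.126, 0.0]
ft_force: [-0.0, -0.2, 2.7]
grip_width: 1.002
t 65.42 pos [ 0.5245 -0.0807  0.0927] R [[0.997, -0.08, -0.0], [-0.08, -0.997, 0.0], [-0.0, -0.0, -1.0]] F [-0.  -0.2  2.7] g 1.002
[ -1.35595109 149.51599291 162.74569218]
```

```bash
python3 -m jog '[[[1,0,-0.02,0.08,0],[1,0,-0.02,0.08,0],[1,0,0,0.08,0],[1,0,0,0.08,0],[1,0,0,0.08,0],[1,0,0,0.06,0],[1,0,0,0.06,0],[1,0,0,0.04,0],[1,0,0,0.03,0],[1,0,0,0,0]]]';python3 -c "
from h import *
print(c(st()['position']))"
```

```text
time: 66.68
position: [0.5246, -0.0796, 0.0693]
tool_rot: [3.139, -0.126, -0.0]
ft_force: [-0.2, 1.1, 2.3]
grip_width: 1.0
t 66.67 pos [ 0.5246 -0.0796  0.0693] R [[0.997, -0.08, -0.0], [-0.08, -0.997, -0.0], [-0.0, 0.0, -1.0]] F [-0.2  1.1  2.3] g 1.0
[ -1.35489367 150.6306936  139.26009648]
```

```bash
python3 -m jog '[[[1,0,0,0.03,0],[1,0,0,0.03,0],[1,0,0,0,0],[1,0,0,0,0]]]';python3 -c "
from h import *
print(c(st()['position']))"
```

```text
time: 67.18
position: [0.5247, -0.0796, 0.0676]
tool_rot: [-3.139, 0.126, 0.001]
ft_force: [-2.0, 2.0, 8.5]
grip_width: 0.999
t 67.17 pos [ 0.5247 -0.0796  0.0676] R [[0.997, -0.08, -0.0], [-0.08, -0.997, 0.0], [-0.0, -0.0, -1.0]] F [-2.   2.   8.5] g 0.999
[ -1.27707133 150.71084773 137.63181296]
```

```bash
python3 -m jog '[[[1,0,0,0.03,0],[1,0,0,0,0],[1,0,0,0,0]]]'; python3 -m jog '[[[1,0,0,-0.05,0],[1,0,0,-0.05,0],[1,0,0,-0.05,0],[1,0,0,-0.05,0],[1,0,0,-0.05,0],[1,0,0,0,0]]]';python3 -c "
from h import *
st();i,d=grab('side','z1.png')"
```

```text
time: 67.55
position: [0.5247, -0.0795, 0.0668]
tool_rot: [-3.138, 0.126, 0.001]
ft_force: [-3.9, 3.3, 13.4]
grip_width: 1.0
time: 68.3
position: [0.5247, -0.0794, 0.0758]
tool_rot: [-3.139, 0.126, -0.0]
ft_force: [-0.8, -0.1, -0.4]
grip_width: 1.003
t 68.3 pos [ 0.5247 -0.0794  0.0758] R [[0.997, -0.08, 0.0], [-0.08, -0.997, 0.0], [0.0, -0.0, -1.0]] F [-0.8 -0.1 -0.4] g 1.003
```

```bash
python3 -m jog '[[[1,0,0,-0.1,0],[1,0,0,-0.1,0],[1,0,0,-0.1,0],[1,0,0,0,0],[1,0,0,0,0],[1,0,0,0,0]]]';python3 - <<'E'
from h import *
st()
for n in('side','top'):
    i,d=grab(n,'z2'+n+'.png');P=pts(n,d)
    for x,y in((-130,100),(130,100),(-130,-80),(130,-80)):
        q=w([x,y,139]);k=(np.linalg.norm(P[:,:,:2]-q[:2],axis=2)<.012);print(n,x,y,np.median(P[k][:,2]) if k.any() else None,k.sum())
E
```

```text
time: 69.1
position: [0.5246, -0.0794, 0.0876]
tool_rot: [-3.139, 0.126, 0.0]
ft_force: [0.1, 0.2, -0.0]
grip_width: 1.0
t 69.1 pos [ 0.5246 -0.0794  0.0876] R [[0.997, -0.08, -0.0], [-0.08, -0.997, 0.0], [-0.0, -0.0, -1.0]] F [ 0.1  0.2 -0. ] g 1.0
side -130 100 0.06951861807962467 42
side 130 100 0.06883760888912338 33
side -130 -80 0.06917492349746779 50
side 130 -80 0.06807653934428004 42
top -130 100 0.07148489486941823 7
top 130 100 0.06900517180140076 36
top -130 -80 0.06909790911703473 42
top 130 -80 0.06961288464519844 37
```

The lid is flat at z 0.069, front and back, with the hand clear, so it has latched. I withdraw and take a last look.

```bash
python3 -m jog '[[[1,0,0,-0.5,0],[1,0,0,-1,0],[1,0,0,-1,0],[1,0,0,-1,0],[1,0.5,-1,-0.5,0],[1,0.5,-1,0,0],[1,0,-1,0,0],[1,0,-1,0,0],[1,0,0,0,0],[1,0,0,0,0]]]';python3 - <<'E'
from h import *
st();i,d=grab('side');im,P=objs()
cv2.imwrite('pics/z3.png',cv2.hconcat([cv2.resize(i[140:380,220:440],(450,490)),cv2.resize(im[140:300,330:440],(340,490))])[:,:,::-1])
E
```

```text
time: 70.45
position: [0.5775, 0.076, 0.2487]
tool_rot: [3.139, -0.127, 0.002]
ft_force: [-0.4, -0.3, 0.6]
grip_width: 1.001
t 70.45 pos [0.5775 0.076  0.2487] R [[0.997, -0.081, 0.001], [-0.081, -0.997, -0.0], [0.001, 0.0, -1.0]] F [-0.4 -0.3  0.6] g 1.001
185 top ctr [789.  75.] size [47. 85.] z 0.09 rgb [139. 137. 131.]
708 top ctr [727. 306.] size [128.  59.] z 0.075 rgb [160. 155. 148.]
105 top ctr [704. 182.] size [24. 37.] z 0.091 rgb [ 79. 127.  84.]
257 top ctr [537. 362.] size [36. 35.] z 0.09 rgb [ 68. 108.  72.]
```

View pics/z3.png

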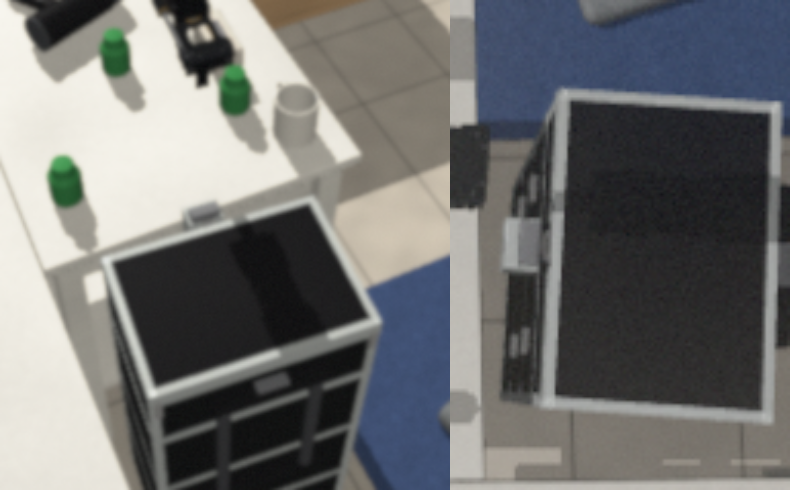

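The case is shut and latched, the handle is down, and the table holds only the things to be left.

```bash
python3 -c "
from bench import job
print(job.close_job())"
```

```text
the job is handed in; nothing more can be done
None
```

The case is packed and shut, and I handed the job in at about 70 s of the 210 s allowed.

- **Handle:** I pushed it down by its button until it stopped. The grip read z ≈ 0.027 m against 0.247 m before, and the button came back up when I let go.
- **Lid, opening:** I pressed the catch with one finger while the other stayed over the lid. The lid then followed the hand up to fully open at about 0.6 to 0.8 rad/s, judged from the hand's path.
- **Toiletries:** Jar, flask, lotion and spray were all on the table. The last look before shutting showed all four standing upright in the bay.
- **Lid, shutting:** I lowered it with the finger on it and pressed the front edge down at up to 13 N. With the hand away, the lid lay flat at z ≈ 0.069 m front and back, so it had latched.

**What went wrong:** the first grasp of the lotion missed. The bottle had shifted about 35 mm, either knocked as the task warned or pushed by my own grip. I measured its place again and the second grasp held.

**Firm presses:** the handle at its stop and the flask on the bay floor each read 23–26 N at the wrist.

**Last look:** the dryer, mug, clock and green look-alikes appeared where they were. The arm partly hid the mug and two of the look-alikes in the top camera, and I checked the dryer only by eye.

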